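# Park a parts crate in a push-back rack

### The arm

A 7-joint arm with a two-finger parallel gripper is mounted at the origin on the work surface. World frame = base frame: x ahead of the robot, y to its left, z up, the work surface at z = 0. Lengths are in m, angles in rad, forces in N, time in s.
With the tool pointing down it reaches from about 0.4 to 0.875 m from the base axis. Payload 4.4 kg.
Tool frame: the origin (TCP) lies on the centre line of the jaws, within the pads' length; the fingertips stand 17 mm ahead of it and the grasp point (between the pads) lies 2 mm behind it; z points along the fingers, y is the line along which they close (so a half turn about z gives the same grasp; the last joint's range is limited). The gripper opens to 85 mm and grips with 20 to 120 N. Pads are 22 mm wide; open, the fingers measure 114 mm over their backs; the gripper's body (76 mm by 85 mm) begins 54 mm behind the grasp point. The pads swing forward as they close: fully open they stand 13 mm farther back than shut.
Start: joints at [1.21, 0.628, 0.038, 1.517, -0.027, 0.996, -0.02], TCP at [0.189, -0.622, 0.248] pointing down, gripper open.
Joint ranges: [-3.06, 3.06], [-0.37, 2.12], [-1.25, 1.32], [0.18, 2.47], [-1.1, 4.24], [0.23, 1.98], [-2.94, 2.94]. Speed limits (rad/s): [2.57, 2.57, 3.14, 3.14, 3.14, 3.14, 3.14].

### API

Orientations are given as [roll, pitch, yaw] about the fixed x, y, z axes, in that order (R = Rz(yaw) Ry(pitch) Rx(roll)).
In Python, from rig import bot gives the robot as it stands.
- The arm moves only by the shell command python3 nudge.py 'ROWS' [FORCE]. ROWS is rows parted by semicolons, their numbers by spaces, 1 to 10 of them, each of 7 numbers: a rotation vector rx, ry, rz in rad, then dx, dy, dz in m, then the finger opening in m; each row shifts and turns the commanded pose from where the row before left it, along the tool's axes as they then stand; what a row does not reach is not made up. A row lasts 1/12 s, in which the tool goes at most 0.0417 m and 0.125 rad, less where a joint would pass 70% of its speed; a pose out of reach is approached as far as the arm can. The fingers move at their own pace and stop on an object; FORCE is the grip in N (left out, the last holds). Time passes only in rows, so rows that do not move let the fingers close. It prints the time, the measured TCP pose, the force, the opening and the grip force at its end.
- bot.observe(): the state, without advancing time (a new reading comes with each control period).
- bot.camera(name): name is "scene" or "top" or "wrist"; returns the picture (420x560x3 uint8, red, green, blue); there is no depth.
- bot.camera_info(name): a dict with "vfov" (degrees; the focal length in pixels is half the picture's height over the tangent of half this angle, whatever the lens; pixels are square), "cx", "cy" (the principal point, pixels), "world_from_camera" (4x4, takes a point from camera to world coordinates). Camera axes: x right, y down, z forward; pixel columns grow to the right and rows downward; lengths in m; the calibration is good to about 2 mm. A picture is of the moment at which its call begins: read the wrist's pose just before it. camera_info takes no time and is no camera call; for the wrist camera it gives the pose at the moment of the call.
- bot.finish_job(): hands the job in; it is judged then, once.
The state is a dict: "time": time; "joints": joint angles; "qd": joint speeds; "effort": joint torques, N m; "ee_pos": TCP position; "orientation": TCP orientation; "contact_force": force on the tool from outside, world axes, zero at the start; "wrist_torque": the same for the moment, N m; "grip_width": finger opening in m; "gripper_force": force on a finger pad.
Only numpy, scipy, OpenCV 4.12 (cv2) and the standard library are available. Lean on these libraries where they do the work, as an engineer would, in place of code of your own. Each camera call takes 0.05 s, during which the arm holds its last target. There are 200 camera calls.

### The job

Put the loose crate with the gear motor away in the free lane of the push-back rack: square it up in the lane's mouth, then push it up the ramp, sliding rather than lifting or tipping it, until its rear edge drops behind the lip and the crate stays parked there by itself. Be gentle: do not jam it in the lane or ram it against the end stop, keep the motor in it, and leave the other things on the bench where they are.

Things in the scene. Friction and masses are not known exactly. Their poses are not given: they have to be found in the camera images.
- rack: two-lane push-back rack of bare sheet metal on the bench, loaded from its low end. Origin: on the bench at the middle of the foot of the FREE lane's ramp, where its plate meets the bench; x points up the lane seen from above (away from the robot), y left, z up. The other lane, 124 mm to the left (+y), is full: a fixed parked crate of the same sort shows how it should end
- lane_mouth (a point): on the bench, middle of the free lane's flared mouth, 34 mm before the foot of the ramp; axes as the rack's. Here two upright plates 50 mm tall stand 118 mm apart; they narrow to 96 mm at 12 mm past the foot. From there the lane is 96 mm wide inside, with rigid side cheeks 38 mm tall above the tray floor
- lane: sloped frame of the free lane: x points up the slope, which rises at 16 degrees, z is square to it. z = 0 is the plane of the tray floor on which a parked crate stands; the ramp's surface is parallel to it and 8 mm higher, and meets the bench at x = 0. The ramp ends in the lip, a square step of 8 mm down to the tray floor, running across the lane
- lip_zone (a point): on the tray floor plane at lane x = 67.5 mm, axes as the lane's: the middle of the lip's possible places. Lip and end stop are one rigid stop tray that the last user clamped: the lip lies at lane x = 55 to 80 mm, not reported. The end stop, an upright plate 42 mm tall, stands 129 mm past the lip: the heel drops at the lip and 9 mm later the nose meets the stop
- crate: open green plastic crate, 120 (x) x 90 (y) x 65 mm tall, on the bench before the free lane; origin under its centre, x towards its nose (the end facing the rack). End walls 9 mm thick, sides 4, bottom 4; a partition 49 mm tall at x = -4.5 mm. Rear bay empty, gear motor in the front bay. 0.4 to 0.75 kg in all. Slippery bottom (friction about 0.2): let go on the ramp, it slides back
- crate_heel (a point): middle of the crate's rear bottom edge (crate x = -60 mm, z = 0), the edge that has to drop behind the lip; axes as the crate's
- crate_rim (a point): middle of the top of the crate's rear wall (crate x = -55.5 mm, z = 65 mm), which can be pinched from above
- gear_motor: gear motor, about 49 x 68 x 44 mm, lying loose in the front bay of the crate; origin under its centre
- spanner: open-end spanner, 190 mm long, lying flat; origin mid-length on its underside; bystander, leave where it is
- screwdriver: screwdriver, 180 mm long, lying flat; bystander, leave where it is
- screw_jar: closed glass screw jar with a metal cap, 48 mm across, 60 mm tall; origin under its centre; bystander, leave where it is
- tape_roll: roll of black tape lying flat, 84 mm across, 19 mm high; bystander, leave where it is
- transformer: small iron-cored transformer, 66 x 58 x 42 mm; bystander, leave where it is

How it is judged:
On the way, in this order (a step that is already met when the one before it is completed fails the run):
1. the crate stands square in the mouth of the free lane (x of crate in the frame of rack above -0.095 m and y of crate in the frame of rack between -0.012 and 0.012 m and angle between the x axis of crate and the x axis of rack, either way round below 0.3 rad and angle between the y axis of crate and the y axis of rack, either way round below 0.1 rad), for 0.2 s.
2. the crate's rear edge has dropped behind the lip (x of crate_heel in the frame of lane between 0.05 and 0.095 m and z of crate_heel in the frame of lane between -0.004 and 0.003 m and y of crate in the frame of lane between -0.008 and 0.008 m and angle between the z axis of crate and the z axis of lane, either way round below 0.04 rad and angle between the x axis of crate and the x axis of lane, either way round below 0.08 rad), for 0.2 s.
At the end, for the whole second after the job is handed in: The crate stands in the free lane with its rear bottom edge down on the tray floor behind the lip (within 3 mm), its bottom flat on the floor (within 2 degrees), within 8 mm of the lane's middle, parallel to it (within 4 degrees), at rest, with the gear motor in it (all of step 2 and x of gear_motor in the frame of crate between -0.055 and 0.055 m and y of gear_motor in the frame of crate between -0.045 and 0.045 m and z of gear_motor in the frame of crate between -0.005 and 0.03 m and linear speed of crate below 0.01 m/s); the robot touches nothing.
It fails at once if the crate is rammed against the end stop (more than 20 N) or jammed in the rack (more than 60 N between crate and rack) (contact force between crate and end_stop above 20 N or contact force between crate and rack above 60 N).
It fails at once if the crate is lifted over the ramp instead of pushed (rear edge more than 22 mm above the ramp surface) (x of crate_heel in the frame of lane above 0 m and z of crate_heel in the frame of lane above 0.03 m).
It fails at once if the crate is tipped by more than 30 degrees (angle between crate's own z axis and vertical above 0.52 rad).
It fails at once if the gear motor leaves the crate (not (x of gear_motor in the frame of crate between -0.055 and 0.055 m and y of gear_motor in the frame of crate between -0.045 and 0.045 m and z of gear_motor in the frame of crate between -0.005 and 0.03 m)).
It fails at once if spanner, screwdriver, screw jar, tape roll or transformer is moved by more than 20 mm (distance of any of spanner, screwdriver, screw_jar, tape_roll, transformer from where it was at the start of the episode above 0.02 m).
It also fails if it takes over 59 s, if anything falls off the work surface, if the arm or the gripper's body presses on something with over 40 N, if the wrist force passes 120 N, or if a joint passes its speed limit or range.

## Working session

There is one attempt and no reset: what is moved stays moved. The work goes in short steps, Python scripts to look and compute and a shell command to move; the robot and the scene stay as the last step left them, time stands still between calls to the robot, and variables do not carry over. Pictures are saved under pics/ and viewed, at most 10 in all, crops included, and the job is handed in when it is done.

```bash
ls; mkdir -p pics
python3 - <<'E'
from rig import bot
import cv2, numpy as np
s=bot.observe();print(s['time'],s['ee_pos'],s['orientation'],s['grip_width'])
for n in("scene","top"):
    im=bot.camera(n);cv2.imwrite(f'pics/{n}0.png',im[...,::-1]);i=bot.camera_info(n);print(n,i['vfov'],i['cx'],i['cy'],np.round(i['world_from_camera'],3).tolist())
E
```

```text
nudge.py
pics
rig.py
0.0 [ 0.18873867 -0.62135983  0.24736648] [-3.13963185e+00 -7.21317910e-06  2.94813565e-01] 0.08536898019014044
scene 45.30583623096339 285.13885371837205 205.5047578357428 [[0.316, 0.53, -0.787, 1.314], [0.949, -0.178, 0.262, -0.225], [-0.001, -0.829, -0.559, 0.59], [0.0, 0.0, 0.0, 1.0]]
top 49.86880482323885 274.89625013556616 210.3925034524808 [[-0.019, -0.998, 0.054, 0.519], [-1.0, 0.019, -0.005, 0.04], [0.003, -0.054, -0.999, 0.871], [0.0, 0.0, 0.0, 1.0]]
```

View pics/scene0.png

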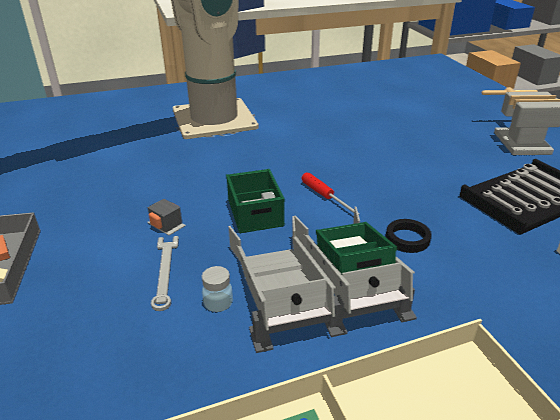

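View pics/top0.png

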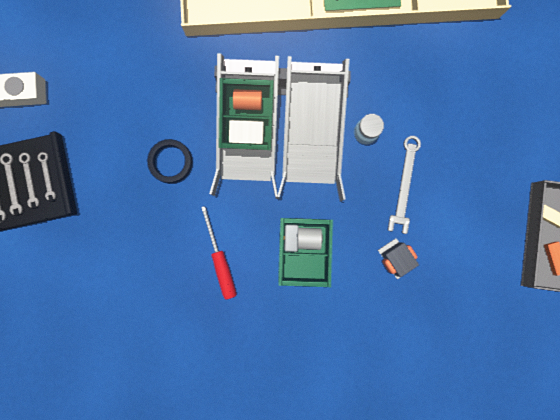

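The scene picture shows the loose crate at about (255,200), the free lane at (285,280) and the full lane at (355,250). In the top picture the crate is at (305,252), the free lane's foot at about (312,183) and a faint cross line at row ~147.

Run:
```python
import cv2, numpy as np
t=cv2.imread('pics/top0.png');s=cv2.imread('pics/scene0.png')
a=cv2.resize(t[50:200,270:360],None,fx=4,fy=4,interpolation=cv2.INTER_CUBIC)
b=cv2.resize(s[210:360,220:328],None,fx=4,fy=4,interpolation=cv2.INTER_CUBIC)
cv2.imwrite('pics/c1.png',np.hstack([a,b])[:, :800])
for n,im,(x0,x1,y0,y1) in(("top",t,(270,345,205,300)),("scene",s,(215,292,160,240))):
    h=cv2.cvtColor(im,cv2.COLOR_BGR2HSV);m=cv2.inRange(h,(55,80,20),(90,255,255));k=np.zeros_like(m);k[y0:y1,x0:x1]=m[y0:y1,x0:x1]
    c=max(cv2.findContours(k,0,2)[0],key=cv2.contourArea);print(n,cv2.minAreaRect(c),cv2.approxPolyDP(cv2.convexHull(c),2,True)[:,0].tolist())
```

```text
top ((305.1438903808594, 252.107177734375), (52.1539192199707, 67.23563385009766), 1.6846843957901) [[281, 218], [332, 220], [330, 286], [279, 284]]
scene ((255.75018310546875, 200.40130615234375), (59.85253143310547, 54.92135238647461), 82.50414276123047) [[269, 169], [283, 197], [283, 225], [239, 232], [228, 200], [226, 175]]
```

View pics/c1.png

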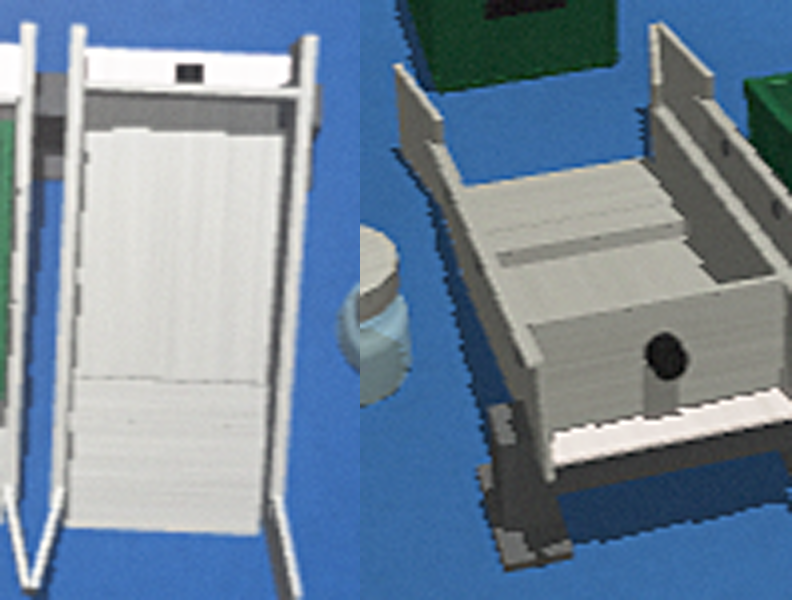

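The crop shows the foot of the ramp from top px (286.3,181.8) to (335.5,183.5), the lip edge from (290,144.3) to (337,146.3), and the mouth tips near (278,197) and (344,199.5). In the scene view the lip's top edge runs from about (254.3,273.5) to (301,265.5).

```bash
cat > h.py <<'E'
from rig import bot
import numpy as np, cv2
def ray(n,p,info=None):
    i=info or bot.camera_info(n);f=210/np.tan(np.radians(i['vfov']/2));T=np.array(i['world_from_camera'])
    return T[:3,3],T[:3,:3]@np.array([(p[0]-i['cx'])/f,(p[1]-i['cy'])/f,1])
def plane(n,p,z,info=None):
    o,d=ray(n,p,info);return o+d*(z-o[2])/d[2]
def tri(*rays):
    A=0;b=0
    for o,d in rays:
        d=d/np.linalg.norm(d);P=np.eye(3)-np.outer(d,d);A=A+P;b=b+P@o
    x=np.linalg.solve(A,b);return x,[np.linalg.norm(np.cross(x-o,d/np.linalg.norm(d))) for o,d in rays]
E
python3 - <<'E'
from h import *
np.set_printoptions(precision=4,suppress=True)
L=plane("top",(286.25,181.75),0);R=plane("top",(335.5,183.5),0)
d=L-R;yaw=np.arctan2(d[1],d[0])-np.pi/2
print('foot',L,R,np.linalg.norm(d),'mid',(L+R)/2,'yaw',yaw)
for a,b in (((290,144.3),(254.3,274.)),((337,146.3),(301,265.5))): pass
# scene left side = world -y ? lip ends: scene left end is robot's right
print('lipR',tri(ray("top",(337,146.3)),ray("scene",(254.3,273.5))));print('lipL',tri(ray("top",(290,144.3)),ray("scene",(301,265.5))))
for z in(.017,.02,.023): 
  l=plane("top",(290,144.3),z);r=plane("top",(337,146.3),z);print(z,l,r,np.linalg.norm(l-r))
print('mouth tips z50',plane("top",(278.25,197.5),.05),plane("top",(343.75,199.5),.05))
for p in ((281,218),(332,220),(330,286),(279,284)): print('rim',plane("top",p,.065))
# rear? scene top corners: (226,175) (269,169) rear; (283,197),(228,200) nose
for a,b in(((281,218),(283,197)),((332,220),(228,200)),((330,286),(226,175)),((279,284),(269,169))): print('tri',tri(ray("top",a),ray("scene",b)))
E
```

```text
foot [0.6212 0.0133 0.    ] [ 0.616  -0.0821  0.    ] 0.09549208157651103 mid [ 0.6186 -0.0344  0.    ] yaw -0.05454897969144046
lipR (array([ 0.6869, -0.0782,  0.0185]), [np.float64(0.006208579225706369), np.float64(0.006208579225706387)])
lipL (array([0.6919, 0.0077, 0.0164]), [np.float64(0.002713407331955798), np.float64(0.0027134073319557755)])
0.017 [0.6909 0.0052 0.017 ] [ 0.6854 -0.0844  0.017 ] 0.08977458246352048
0.02 [0.6903 0.0053 0.02  ] [ 0.6848 -0.084   0.02  ] 0.08945911970242035
0.023 [0.6897 0.0054 0.023 ] [ 0.6842 -0.0835  0.023 ] 0.0891436569413202
mouth tips z50 [0.5868 0.03   0.05  ] [ 0.5809 -0.0893  0.05  ]
rim [0.5488 0.026  0.065 ]
rim [ 0.5435 -0.0649  0.065 ]
rim [ 0.4266 -0.0583  0.065 ]
rim [0.4319 0.0319 0.065 ]
tri (array([0.5486, 0.0256, 0.0658]), [np.float64(0.000431138878896833), np.float64(0.0004311388788968774)])
tri (array([ 0.5411, -0.0716,  0.074 ]), [np.float64(0.008062792934992815), np.float64(0.008062792934992832)])
tri (array([ 0.4264, -0.0585,  0.0619]), [np.float64(0.00023588366898543136), np.float64(0.00023588366898536015)])
tri (array([0.4318, 0.0323, 0.0625]), [np.float64(0.000425196601744092), np.float64(0.00042519660174411957)])
```

```bash
python3 nudge.py '0 0 -.122 0 0 0 .04;0 0 -.122 0 0 0 .04;0 0 -.122 0 0 0 .04;0 0 -.122 0 0 0 .04;0 0 -.122 0 0 0 .04;0 0 -.122 0 0 0 .04;0 0 -.122 0 0 0 .04;0 0 -.122 0 0 0 .04;0 0 -.122 0 0 0 .04;0 0 -.122 0 0 0 .04' 30; python3 nudge.py '0 0 0 .038 .012 0 .04;0 0 0 .038 .012 0 .04;0 0 0 .038 .012 0 .04;0 0 0 .038 .012 0 .04;0 0 0 .038 .012 0 .04;0 0 0 .038 .012 0 .04;0 0 0 .038 .012 0 .04;0 0 0 .038 .012 0 .04;0 0 0 .038 .012 0 .04;0 0 0 .038 .012 0 .04'
```

```text
time: 0.93
ee_pos: [0.1887, -0.6217, 0.2478]
orientation: [-3.141, -0.001, 1.521]
contact_force: [-0.3, -1.0, 0.1]
grip_width: 0.0399
gripper_force: 0.0
time: 1.77
ee_pos: [0.33, -0.2475, 0.2483]
orientation: [-3.142, 0.0, 1.514]
contact_force: [0.5, -0.3, 0.9]
grip_width: 0.0398
gripper_force: 0.0
```

```bash
python3 nudge.py '0 0 0 .034 .0125 0 .04;0 0 0 .034 .0125 0 .04;0 0 0 .034 .0125 0 .04;0 0 0 .034 .0125 0 .04;0 0 0 .034 .0125 0 .04;0 0 0 .034 .0125 0 .04;0 0 0 .034 .0125 0 .04;0 0 0 0 0 .03 .04;0 0 0 0 0 .03 .04;0 0 0 0 0 0 .04'
python3 - <<'E'
from h import *
i=bot.camera_info("wrist");im=bot.camera("wrist");cv2.imwrite('pics/w1.png',im[...,::-1]);s=bot.observe();print(s['ee_pos'],s['orientation'],np.round(i['world_from_camera'],3).tolist(),i['vfov'])
for y in (0,1): pass
T=np.linalg.inv(i['world_from_camera']);f=210/np.tan(np.radians(i['vfov']/2))
for p in((.4293,-.0132,.065),(.432,.032,.065),(.4266,-.0583,.065),(.6186,-.034,0)):
    q=T@np.r_[p,1];print(p,f*q[0]/q[2]+i['cx'],f*q[1]/q[2]+i['cy'])
E
```

```text
time: 2.6
ee_pos: [0.4275, -0.0161, 0.1846]
orientation: [-3.133, 0.0, 1.517]
contact_force: [-0.9, -0.3, 0.1]
grip_width: 0.0398
gripper_force: 0.0
[ 0.4284348  -0.01641404  0.18655542] [-3.13500044e+00  3.50648714e-04  1.51593873e+00] [[0.998, -0.05, -0.025, 0.433], [-0.055, -0.948, -0.314, 0.065], [-0.008, 0.315, -0.949, 0.31], [0.0, 0.0, 0.0, 1.0]] 63.96712136473481
(0.4293, -0.0132, 0.065) 282.470312147721 208.34412801470575
(0.432, 0.032, 0.065) 282.94657410369757 148.64065586482624
(0.4266, -0.0583, 0.065) 282.03763193174007 261.6579214147873
(0.6186, -0.034, 0) 481.8434629360788 198.36063841955576
```

View pics/w1.png

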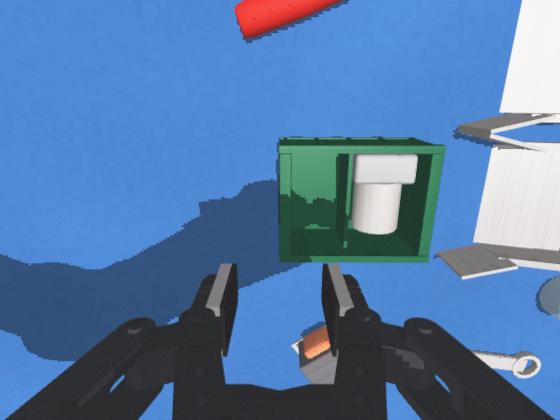

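The wrist view shows the crate's rear wall at cols 280–291 and rows 146–262, which agrees with the measured position. The motor is in the front bay and the inner finger has clear space.

```bash
python3 nudge.py '0 0 0 .003 .0035 .02 .04;0 0 0 0 0 .028 .04;0 0 0 0 0 .028 .04;0 0 0 0 0 .028 .04;0 0 0 0 0 .028 .04;0 0 0 0 0 0 .04;0 0 0 0 0 0 .04'
```

```text
time: 3.23
ee_pos: [0.4348, -0.0139, 0.0567]
orientation: [3.141, -0.0, 1.514]
contact_force: [-0.1, -1.0, 0.3]
grip_width: 0.04
gripper_force: 0.0
```

```bash
python3 nudge.py '0 0 0 0 -.0027 .003 .04;0 0 0 0 0 0 .025;0 0 0 0 0 0 0.015;0 0 0 0 0 0 0;0 0 0 0 0 0 0;0 0 0 0 0 0 0;0 0 0 0 0 0 0' 30
```

```text
time: 3.82
ee_pos: [0.4326, -0.0138, 0.0551]
orientation: [3.139, 0.0, 1.515]
contact_force: [-0.5, -0.2, 9.4]
grip_width: 0.0084
gripper_force: 30.4
```

```bash
python3 nudge.py '0 0 0 -.002 .006 0 0;0 0 0 -.002 .006 0 0;0 0 0 -.002 .006 0 0;0 0 0 -.0015 .006 0 0;0 0 0 -.001 .006 0 0;0 0 0 0 0 0 0;0 0 0 0 0 0 0'
python3 - <<'E'
from h import *
i=bot.camera_info("wrist");im=bot.camera("wrist");t=bot.camera("top");s=bot.observe();print(s['ee_pos'],s['orientation'])
np.save('w2.npy',np.array(i['world_from_camera']));cv2.imwrite('w2raw.png',im[...,::-1]);cv2.imwrite('t2raw.png',t[...,::-1])
a=cv2.resize(im[80:300,350:560],None,fx=2.0,fy=2.0);b=cv2.resize(t[100:300,270:350],None,fx=3,fy=3,interpolation=cv2.INTER_CUBIC)
c=np.zeros((600,660,3),np.uint8);c[:440,:420]=a;c[:600,420:660]=b;cv2.imwrite('pics/c2.png',c[...,::-1])
E
```

```text
time: 4.4
ee_pos: [0.4612, -0.0239, 0.0551]
orientation: [3.14, 0.0, 1.515]
contact_force: [-3.5, 0.4, 11.0]
grip_width: 0.0082
gripper_force: 30.5
[ 0.46119879 -0.02395944  0.05510501] [3.14016399e+00 4.91461717e-04 1.51455242e+00]
```

View pics/c2.png

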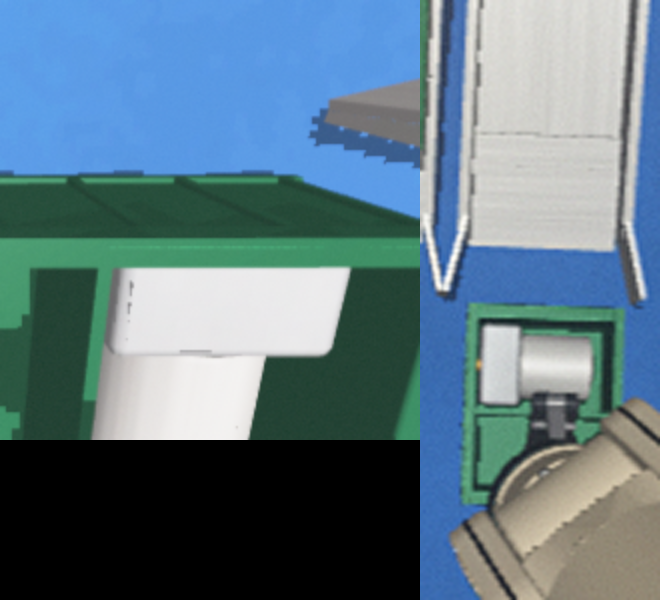

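The right half (top view) shows the crate in front of the mouth: nose rim corners at top px (287,201.3) and (338.3,203.7), mouth tips at (278.3,197.3) and (343.7,199.3).

Run:
```python
from h import *
np.set_printoptions(precision=4,suppress=True)
e=np.array([np.cos(.057),-np.sin(.057)]);n=np.array([-e[1],e[0]]);o=np.array([.6186,-.034])
t=cv2.imread('t2raw.png')
def r(p,z): q=plane("top",p,z)[:2]-o; return np.array([q@e,q@n])
for nm,p,z in(("noseL",(287,201.3),.065),("noseR",(338.3,203.7),.065),("tipL",(278.3,197.3),.05),("tipR",(343.7,199.3),.05),("footL",(286.3,181.8),0),("footR",(335.4,183.4),0)):print(nm,r(p,z))
h=cv2.cvtColor(t,cv2.COLOR_BGR2HSV);m=cv2.inRange(h,(55,80,20),(90,255,255))
for row in(206,210,225,250): 
    c=np.where(m[row,275:350])[0]+275;print(row,c[0],c[-1],r((c[0]-.5,row),.065),r((c[-1]+.5,row),.065))
# wall top inner edges along lane from grey mask
g=cv2.cvtColor(t,cv2.COLOR_BGR2GRAY)
for row in(90,110,130,160): print(row,g[row,280:352].tolist())
```

```text
noseL [-0.0428  0.0463]
noseR [-0.0437 -0.0455]
tipL [-0.035  0.062]
tipR [-0.0341 -0.0573]
footL [-0.0002  0.0473]
footR [ 0.0003 -0.0479]
206 286 337 [-0.0514  0.0487] [-0.0478 -0.0442]
210 286 337 [-0.0585  0.0484] [-0.055  -0.0444]
225 285 336 [-0.0854  0.0493] [-0.0819 -0.0435]
250 284 303 [-0.1298  0.0494] [-0.1285  0.0139]
90 [74, 110, 123, 125, 125, 133, 198, 230, 229, 201, 146, 139, 205, 225, 223, 226, 225, 224, 221, 221, 226, 222, 225, 224, 225, 222, 222, 223, 224, 221, 219, 222, 220, 219, 222, 220, 226, 225, 220, 219, 217, 219, 224, 224, 222, 224, 221, 216, 215, 220, 219, 223, 221, 223, 225, 219, 217, 222, 225, 222, 176, 99, 87, 160, 212, 223, 201, 131, 96, 106, 108, 107]
110 [98, 113, 112, 105, 105, 171, 211, 218, 194, 145, 190, 221, 220, 218, 221, 220, 217, 216, 217, 216, 216, 218, 221, 220, 217, 217, 219, 218, 212, 212, 213, 211, 218, 211, 216, 215, 214, 217, 215, 208, 215, 215, 215, 217, 220, 215, 211, 210, 213, 213, 217, 215, 216, 217, 216, 214, 217, 221, 203, 139, 83, 102, 187, 217, 216, 175, 120, 104, 105, 109, 110, 109]
130 [110, 109, 110, 107, 167, 205, 209, 183, 143, 186, 215, 213, 213, 212, 213, 212, 212, 214, 212, 211, 211, 211, 213, 213, 210, 214, 210, 207, 209, 209, 210, 210, 202, 207, 211, 209, 211, 211, 207, 210, 210, 209, 212, 212, 209, 205, 206, 207, 204, 210, 212, 216, 212, 207, 210, 211, 211, 167, 101, 82, 133, 191, 208, 198, 143, 108, 108, 108, 106, 105, 103, 102]
160 [106, 105, 109, 178, 205, 207, 165, 122, 185, 212, 210, 207, 212, 208, 209, 208, 210, 207, 211, 211, 209, 208, 209, 209, 212, 207, 208, 209, 210, 210, 209, 208, 209, 208, 208, 206, 208, 207, 208, 210, 207, 207, 208, 207, 204, 206, 209, 206, 206, 203, 207, 204, 206, 206, 209, 209, 148, 85, 145, 192, 201, 177, 128, 108, 106, 105, 108, 104, 106, 103, 100, 106]
```

Run:
```python
from h import *
np.set_printoptions(precision=4,suppress=True)
e=np.array([np.cos(.057),-np.sin(.057)]);n=np.array([-e[1],e[0]]);o=np.array([.6186,-.034])
for row,l,rr in((160,286.2,338.2),(130,287.5,340.0),(110,288.4,341.6),(90,289.6,342.9)):
    P=[]
    for c in(l,rr):
        z=.04
        for _ in range(20):
            q=plane("top",(c,row),z)[:2]-o; z=np.tan(np.radians(16))*(q@e)-.008/.961+.038/.961
        P.append([q@e,q@n,z])
    P=np.array(P);print(row,P.tolist(),'mid y',P[:,1].mean(),'w',P[0,1]-P[1,1])
```

```text
160 [[0.03542198844686268, 0.04994000235839025, 0.04137457353134197], [0.0389355235161354, -0.046100464261816444, 0.04238206350015767]] mid y 0.001919769048286904 w 0.0960404666202067
130 [[0.08804958689962977, 0.049914314949559675, 0.0564652945512403], [0.09150260123843702, -0.045630025637390784, 0.057455430479852285]] mid y 0.002142144656084446 w 0.09554434058695047
110 [[0.1222887591594761, 0.049837479019405745, 0.06628321920895222], [0.12572630765230208, -0.04604431615125224, 0.06726892037759222]] mid y 0.0018965814340767516 w 0.09588179517065798
90 [[0.15589121840351797, 0.04922617547041851, 0.07591856934732963], [0.15927531310982454, -0.04591559415206964, 0.07688894288933384]] mid y 0.001655290659174434 w 0.09514176962248815
```

```bash
python3 nudge.py '0 0 0 -.0005 .006 0 0;0 0 0 0 .006 0 0;0 0 0 0 .006 0 0;0 0 0 0 .006 0 0;0 0 0 0 .006 0 0;0 0 0 0 .006 0 0;0 0 0 0 0 0 0;0 0 0 0 0 0 0;0 0 0 0 0 0 0;0 0 0 0 0 0 0'; python3 nudge.py '0 0 0 0 0 0 .03;0 0 0 0 0 0 .03;0 0 0 0 0 0 .03;0 0 0 0 0 0 .03;0 0 0 0 0 -.02 .03;0 0 0 0 0 -.03 .03;0 0 0 0 0 -.03 .03;0 0 0 0 -.03 -.01 .03;0 0 0 0 -.03 0 .05;0 0 0 0 0 0 .05'
```

```text
time: 5.33
ee_pos: [0.4975, -0.0266, 0.0551]
orientation: [3.14, 0.0, 1.514]
contact_force: [-2.0, -0.2, 7.0]
grip_width: 0.0089
gripper_force: 30.4
time: 6.17
ee_pos: [0.4303, -0.0235, 0.1437]
orientation: [-3.135, 0.003, 1.516]
contact_force: [-1.9, -0.4, -1.0]
grip_width: 0.0499
gripper_force: 0.0
```

```bash
python3 nudge.py '0 0 .121 0 0 0 .045;0 0 .121 0 0 0 .045;0 0 .121 0 0 0 .045;0 0 .121 0 0 0 .045;0 0 .121 0 0 0 .045;0 0 .121 0 0 0 .045;0 0 .121 0 0 0 .045;0 0 .121 0 0 0 .045;0 0 .121 0 0 0 .045;0 0 .121 0 0 0 .045';python3 nudge.py '0 0 .121 0 0 0 .045;0 0 .121 0 0 0 .045;0 0 .121 0 0 0 .045;0 .12 0 0 0 0 .045;0 .12 0 0 0 0 .045;0 .11 0 0 0 0 .045;0 0 0 0 0 0 .045;0 0 0 0 0 0 .045'
python3 - <<'E'
from h import *
s=bot.observe();print(s['joints'])
im=bot.camera("top");cv2.imwrite('pics/t3.png',cv2.resize(im[100:300,220:400],None,fx=3,fy=3)[...,::-1])
E
```

```text
time: 7.0
ee_pos: [0.4372, -0.0228, 0.1432]
orientation: [-3.141, 0.0, 0.299]
contact_force: [-0.8, -0.0, -0.6]
grip_width: 0.0453
gripper_force: 0.0
time: 7.67
ee_pos: [0.4255, -0.0318, 0.1388]
orientation: [3.113, -0.113, -0.059]
contact_force: [-0.1, -0.2, 0.8]
grip_width: 0.045
gripper_force: 0.0
[ 0.0600099   0.48825607 -0.11073054  2.31562971  0.37902304  0.24701286
 -2.0302762 ]
```

View pics/t3.png

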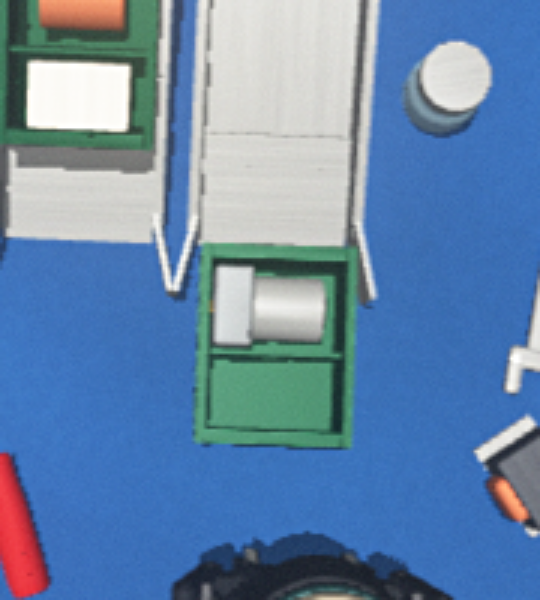

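The crop shows the crate square in the mouth, nose at row ~247 beside the foot of the ramp, rear edge at row 445, and the gripper behind it. The lean was cut short by joint 6 near its limit, so I'll add it farther out.

```bash
cat > d.py <<'E'
import sys,numpy as np
from rig import bot
from scipy.spatial.transform import Rotation as R
# args: rack x of TCP, z, lean
x,z,l=map(float,sys.argv[1:4]);s=bot.observe()
c=R.from_euler('xyz',s['orientation']);p=np.array(s['ee_pos'])
e=np.array([np.cos(.057),-np.sin(.057),0]);t=np.array([.6186,-.0321,0])+x*e+[0,0,z]
T=R.from_euler('xyz',[np.pi,-l,-.057]);np.set_printoptions(precision=4,suppress=True)
print('rv',(c.inv()*T).as_rotvec(),'d',c.inv().apply(t-p),'j',np.round(s['joints'],2),'rackxy',(p-[.6186,-.0321,0])[:2]@e[:2])
E
python3 d.py -.165 .034 .1
```

```text
rv [ 0.0285 -0.0137 -0.0033] d [ 0.0152 -0.0138  0.1069] j [ 0.06  0.49 -0.11  2.31  0.38  0.25 -2.03] rackxy -0.1922815807477136
```

```bash
python3 nudge.py '.0285 -.013 0 .005 -.0046 .02 .045;0 0 0 .005 -.0046 .03 .045;0 0 0 .005 -.0046 .03 .045;0 0 0 0 0 .026 .045;0 0 0 0 0 0 .045;0 0 0 0 0 0 .045'; python3 d.py -.145 .034 .16
```

```text
time: 8.22
ee_pos: [0.4381, -0.0291, 0.0783]
orientation: [3.128, -0.087, -0.058]
contact_force: [-0.4, -0.4, -0.3]
grip_width: 0.045
gripper_force: 0.0
rv [ 0.0135  0.0726 -0.0009] d [ 0.0314 -0.008   0.0471] j [ 0.2   0.65 -0.31  2.3   1.03  0.24 -2.68] rackxy -0.18040915495269808
```

```bash
python3 nudge.py '.0135 -.087 0 0 0 0 .045;0 0 0 .01 0 0 .045;0 0 0 0 0 0 .045'; python3 d.py -.155 .034 .0
```

```text
time: 8.47
ee_pos: [0.4515, -0.0302, 0.0791]
orientation: [3.14, -0.018, -0.062]
contact_force: [-0.0, 0.6, 0.0]
grip_width: 0.045
gripper_force: 0.0
rv [ 0.0017 -0.0177 -0.0052] d [ 0.0111 -0.0078  0.0453] j [ 0.35  0.7  -0.51  2.2   0.87  0.43 -2.5 ] rackxy -0.166970023588887
```

```bash
python3 nudge.py '0 -.018 -.005 .005 -.004 .015 .045;0 0 0 .003 -.004 .015 .045;0 0 0 0 0 .015 .045;0 0 0 0 0 0 .045;0 0 0 0 0 0 .045'; python3 d.py -.14 .034 .1
```

```text
time: 8.88
ee_pos: [0.4564, -0.0231, 0.0335]
orientation: [3.135, 0.005, -0.053]
contact_force: [0.4, 0.5, -0.8]
grip_width: 0.0449
gripper_force: 0.0
rv [0.0061 0.1045 0.0042] d [ 0.0225 -0.0001 -0.0006] j [ 0.26  0.79 -0.41  2.18  0.96  0.36 -2.58] rackxy -0.1624676286106103
```

```bash
python3 nudge.py '.006 0 .004 .008 0 0 .045;0 0 0 .008 0 0 .045;0 0 0 .007 0 0 .045;0 .02 0 .006 0 0 .045;0 .02 0 .006 0 .0002 .045;0 .02 0 .006 0 .0003 .045;0 .02 0 .006 0 .0004 .045;0 0 0 0 0 0 .045'; python3 d.py -.1 .034 .2;python3 nudge.py '0 0 0 0 0 0 .045'
```

```text
time: 9.55
ee_pos: [0.5038, -0.0261, 0.033]
orientation: [-3.141, -0.077, -0.058]
contact_force: [-1.7, 0.1, -1.2]
grip_width: 0.0448
gripper_force: 0.0
rv [-0.0004  0.123  -0.0015] d [ 0.0149 -0.0006  0.0001] j [ 0.24  0.8  -0.37  2.13  1.02  0.31 -2.63] rackxy -0.11491148782240593
time: 9.63
ee_pos: [0.5038, -0.0261, 0.0329]
orientation: [-3.141, -0.076, -0.059]
contact_force: [-2.2, -1.2, -0.4]
grip_width: 0.045
gripper_force: 0.0
```

```bash
python3 nudge.py '0 .01 0 .006 0 .0005 .045;0 .01 0 .006 0 .0006 .045;0 .01 0 .006 0 .0007 .045;0 .012 0 .006 0 .0007 .045;0 .012 0 .006 0 .0008 .045;0 .012 0 .006 0 .0009 .045;0 0 0 0 0 0 .045'; python3 d.py -.04 .034 .27; python3 -c "
from rig import bot;import cv2
im=bot.camera('scene');cv2.imwrite('pics/s4.png',cv2.resize(im[130:340,180:400],None,fx=2.5,fy=2.5)[...,::-1])"
```

```text
time: 10.22
ee_pos: [0.5421, -0.0278, 0.0326]
orientation: [-3.14, -0.146, -0.058]
contact_force: [-0.6, 0.0, -0.6]
grip_width: 0.045
gripper_force: 0.0
rv [-0.0014  0.1244 -0.0013] d [ 0.0364 -0.0001  0.0039] j [ 0.22  0.81 -0.33  2.09  1.11  0.27 -2.71] rackxy -0.07663177651626611
```

View pics/s4.png

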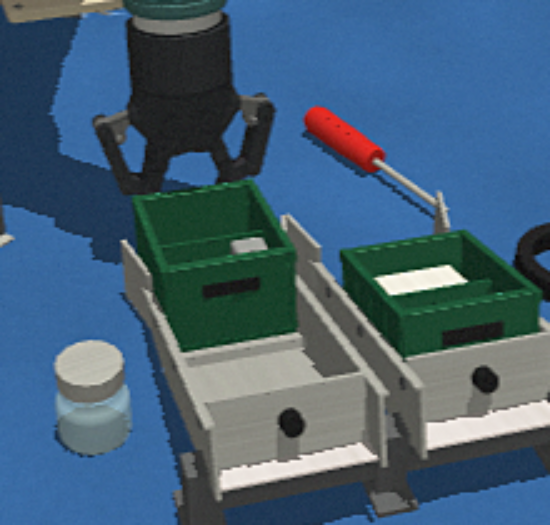

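The crop shows the crate square in the lane, its nose just before the lip, and the gripper behind it with clear cheeks on both sides.

```bash
python3 nudge.py '0 .007 0 .006 0 .001 .045;0 .007 0 .006 0 .001 .045;0 .007 0 .006 0 .001 .045;0 .007 0 .006 0 .001 .045;0 .007 0 .006 0 .001 .045;0 .007 0 .006 0 .001 .045;0 .007 0 .006 0 .001 .045;0 .007 0 .006 0 .0011 .045;0 0 0 0 0 0 .045'; python3 d.py -.01 .034 .27
```

```text
time: 11.02
ee_pos: [0.5911, -0.0307, 0.0329]
orientation: [-3.14, -0.202, -0.059]
contact_force: [-0.5, 0.1, -0.0]
grip_width: 0.0453
gripper_force: 0.0
rv [-0.0015  0.068  -0.0017] d [ 0.0174 -0.0002  0.0024] j [ 0.22  0.83 -0.33  2.01  1.12  0.28 -2.69] rackxy -0.027555249898796864
```

```bash
python3 nudge.py '0 .01 0 .006 0 .0006 .045;0 .01 0 .006 0 .0003 .045;0 .01 0 .006 0 0 .045;0 .01 0 .006 0 -.0002 .045;0 .01 0 .006 0 -.0002 .045;0 .01 0 .006 0 -.0002 .045;0 0 0 0 0 0 .045'; python3 d.py .02 .042 .30; python3 -c "
from rig import bot;import cv2
im=bot.camera('top');cv2.imwrite('pics/t5.png',cv2.resize(im[40:240,220:400],None,fx=3,fy=3)[...,::-1])"
```

```text
time: 11.6
ee_pos: [0.6259, -0.0328, 0.0408]
orientation: [-3.14, -0.262, -0.059]
contact_force: [-1.2, 0.0, -0.4]
grip_width: 0.0448
gripper_force: 0.1
rv [-0.0011  0.0382 -0.0017] d [ 0.0126 -0.0003  0.0021] j [ 0.21  0.83 -0.32  1.97  1.19  0.26 -2.75] rackxy 0.007287380151684485
```

View pics/t5.png

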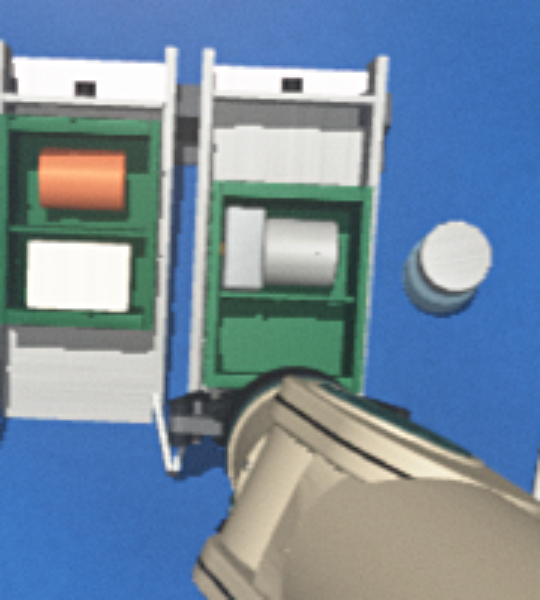

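The crop shows the crate centred on the ramp: nose rim at row 185, rear rim at row 385. The end stop is at row 100, and the gripper knuckles are close to the left mouth plate but above it.

```bash
python3 nudge.py '0 .003 0 .005 0 -.0001 .045;0 .003 0 .005 0 -.0001 .045;0 .003 0 .005 0 -.0001 .045;0 .004 0 .005 0 0 .045;0 .004 0 .005 0 0 .045;0 .004 0 .005 0 0 .045;0 0 0 0 0 0 .045'; python3 d.py .05 .05 .30
python3 - <<'E'
from h import *
for n in("top","scene"): cv2.imwrite(f'{n}6.png',bot.camera(n)[...,::-1])
s=bot.observe();print(s['contact_force'])
t=cv2.imread('top6.png');h=cv2.cvtColor(t,cv2.COLOR_BGR2HSV);m=cv2.inRange(h,(55,80,20),(90,255,255))
for c in(300,318,332): print(c,np.where(m[60:220,c])[0][[0,-1]]+60)
for r in(105,115,130): k=np.where(m[r,285:350])[0]+285;print(r,k[0],k[-1])
E
```

```text
time: 12.23
ee_pos: [0.6545, -0.0347, 0.049]
orientation: [-3.14, -0.282, -0.059]
contact_force: [-1.0, -0.3, -0.1]
grip_width: 0.0447
gripper_force: 0.3
rv [-0.001   0.0178 -0.0022] d [ 0.0137 -0.0006  0.0029] j [ 0.24  0.85 -0.38  1.9   1.14  0.32 -2.68] rackxy 0.035980490257375326
[ 0.84128572 -0.10265364  0.98375619]
300 [ 84 152]
318 [ 84 144]
332 [ 85 146]
105 291 343
115 290 343
130 290 342
```

```bash
cat > heel.py <<'E'
from h import *
a=np.radians(16);e=np.array([np.cos(.057),-np.sin(.057)]);n=np.array([-e[1],e[0]]);o=np.array([.6186,-.0321])
def heel(r,c=318,up=0):   # up: 0 on ramp, -.008 in tray (normal offset of bottom)
    s=.05
    for _ in range(30):
        z=(s+.12)*np.sin(a)+(.065+up)*np.cos(a);q=plane("top",(c,r),z)[:2]-o;s=(q@e+(.065+up)*np.sin(a))/np.cos(a)-.12
    return s
if __name__=="__main__":
    t=bot.camera("top")[...,::-1];s=bot.observe();cv2.imwrite('last.png',t)
    h=cv2.cvtColor(np.ascontiguousarray(t),cv2.COLOR_BGR2HSV);m=cv2.inRange(h,(55,80,20),(90,255,255))
    for c in(303,318,332):
        r=np.where(m[60:220,c])[0][0]+60;print(c,r,'ramp',round(heel(r-.5,c),4),'tray',round(heel(r-.5,c,-.008),4))
    print('F',s['contact_force'])
E
python3 heel.py
```

```text
303 84 ramp 0.0612 tray 0.0616
318 84 ramp 0.0621 tray 0.0625
332 85 ramp 0.0614 tray 0.0618
F [ 0.30090258 -0.32306656 -0.39087184]
```

```bash
python3 nudge.py '0 .003 0 .004 0 0 .045;0 .003 0 .004 0 0 .045;0 0 0 .003 0 0 .045;0 0 0 0 0 0 .045'; python3 heel.py; python3 nudge.py '0 0 0 .002 0 0 .045;0 0 0 0 0 0 .045';python3 heel.py; python3 nudge.py '0 0 0 .002 0 0 .045;0 0 0 0 0 0 .045';python3 heel.py
```

```text
time: 12.72
ee_pos: [0.6641, -0.0353, 0.0514]
orientation: [-3.14, -0.286, -0.059]
contact_force: [-1.2, -0.3, -1.9]
grip_width: 0.0448
gripper_force: 0.9
303 78 ramp 0.071 tray 0.0715
318 78 ramp 0.072 tray 0.0725
332 79 ramp 0.0712 tray 0.0717
F [-0.76511437  0.00874313 -1.61876343]
time: 12.93
ee_pos: [0.6655, -0.0353, 0.0519]
orientation: [-3.14, -0.286, -0.059]
contact_force: [-1.4, 0.8, -2.3]
grip_width: 0.0451
gripper_force: 1.2
303 77 ramp 0.0727 tray 0.0732
318 78 ramp 0.072 tray 0.0725
332 78 ramp 0.0728 tray 0.0734
F [-2.18084698  0.11148905 -2.72623504]
time: 13.15
ee_pos: [0.6671, -0.0354, 0.0524]
orientation: [-3.14, -0.285, -0.059]
contact_force: [-2.3, 0.9, -3.6]
grip_width: 0.0454
gripper_force: 1.6
303 76 ramp 0.0743 tray 0.0748
318 77 ramp 0.0736 tray 0.0741
332 77 ramp 0.0745 tray 0.075
F [-3.60718984  0.6493497  -2.6832812 ]
```

```bash
python3 nudge.py '0 0 0 .002 0 .0015 .045;0 0 0 .001 0 .002 .045;0 0 0 0 0 .002 .045;0 0 0 0 0 .002 .045;0 0 0 0 0 0 .045';python3 heel.py; python3 -c "
from rig import bot;import cv2
im=bot.camera('scene');cv2.imwrite('pics/s7.png',cv2.resize(im[200:340,210:410],None,fx=4,fy=4)[...,::-1])"
```

```text
time: 13.62
ee_pos: [0.6692, -0.0358, 0.0451]
orientation: [3.141, -0.281, -0.059]
contact_force: [-11.3, 0.1, 0.3]
grip_width: 0.0451
gripper_force: 3.5
303 76 ramp 0.0743 tray 0.0748
318 76 ramp 0.0752 tray 0.0758
332 77 ramp 0.0745 tray 0.075
F [-10.0866514    0.363305     1.75676989]
```

View pics/s7.png

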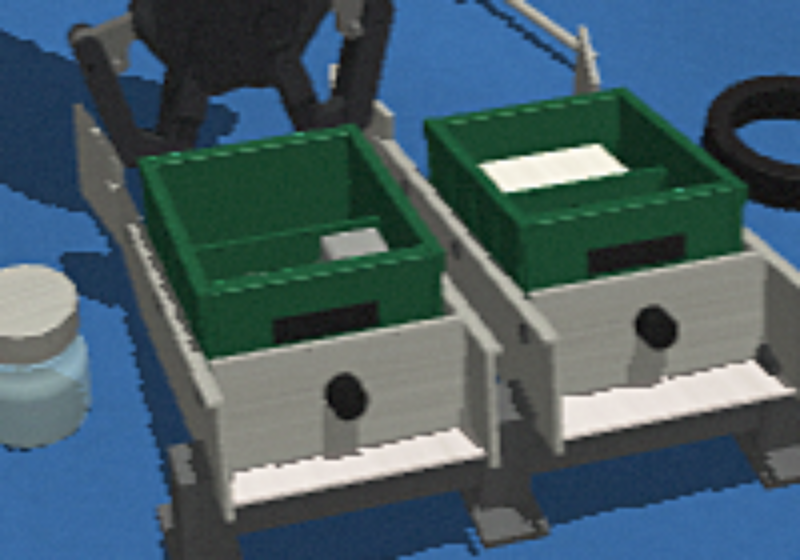

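The crate's nose is close to the end stop, much like the parked crate. The push force has risen to 11 N, so I'll ease off and see whether it stays.

```bash
python3 nudge.py '0 0 0 -.001 0 0 .045;0 0 0 -.001 0 0 .045;0 0 0 0 0 0 .045';python3 heel.py;  python3 nudge.py '0 0 0 -.001 0 0 .045;0 0 0 -.001 0 0 .045;0 0 0 -.001 0 0 .045;0 0 0 0 0 0 .045';python3 heel.py
```

```text
time: 13.97
ee_pos: [0.6691, -0.0357, 0.0451]
orientation: [-3.141, -0.284, -0.059]
contact_force: [-6.0, 0.6, -1.6]
grip_width: 0.0449
gripper_force: 2.9
303 76 ramp 0.0743 tray 0.0748
318 76 ramp 0.0752 tray 0.0758
332 77 ramp 0.0745 tray 0.075
F [-5.57519245  0.97627372 -1.77539951]
time: 14.35
ee_pos: [0.6686, -0.0353, 0.0454]
orientation: [-3.14, -0.288, -0.059]
contact_force: [0.3, -0.1, -0.8]
grip_width: 0.0449
gripper_force: 0.7
303 76 ramp 0.0743 tray 0.0748
318 76 ramp 0.0752 tray 0.0758
332 77 ramp 0.0745 tray 0.075
F [-0.63860468  0.23844806 -1.15887433]
```

```bash
python3 nudge.py '0 0 0 -.002 0 0 .045;0 0 0 -.002 0 0 .045;0 0 0 -.002 0 0 .045;0 0 0 -.002 0 0 .045;0 0 0 0 0 0 .045;0 0 0 0 0 0 .045';python3 heel.py; python3 d.py .04 .05 .28
```

```text
time: 14.9
ee_pos: [0.6599, -0.0348, 0.0426]
orientation: [-3.14, -0.286, -0.058]
contact_force: [0.2, 0.1, 0.1]
grip_width: 0.0451
gripper_force: 0.0
303 76 ramp 0.0743 tray 0.0748
318 77 ramp 0.0736 tray 0.0741
332 77 ramp 0.0745 tray 0.075
F [-0.21241687 -0.41386464 -0.63303199]
rv [-0.0008 -0.0064 -0.0014] d [ 0.0006 -0.0004 -0.0075] j [ 0.24  0.86 -0.37  1.89  1.16  0.31 -2.7 ] rackxy 0.04155346594668124
```

```bash
python3 nudge.py '0 0 0 -.01 0 0 .045;0 0 0 -.015 0 -.01 .045;0 0 0 -.015 0 -.02 .045;0 0 0 -.01 0 -.03 .045;0 0 0 -.02 0 -.03 .045;0 0 0 -.03 0 -.02 .045;0 0 0 -.03 0 -.02 .045;0 0 0 -.03 0 -.01 .045;0 0 0 0 0 0 .045';python3 heel.py
python3 - <<'E'
from h import *
import cv2
from heel import a,e,n,o
s=bot.camera('scene');cv2.imwrite('s8.png',s[...,::-1])
A=cv2.resize(s[210:320,215:335],None,fx=3.3,fy=3.3);t=cv2.imread('last.png')[...,::-1]
B=cv2.resize(t[50:200,210:355],None,fx=2.7,fy=2.7);c=np.zeros((420,800,3),np.uint8);c[:A.shape[0],:A.shape[1]]=A;c[:B.shape[0],400:400+B.shape[1]]=B;cv2.imwrite('pics/c8.png',c[...,::-1])
# predicted scene/top pixels of rim corners for dropped / not dropped
for cam in("scene","top"):
  i=bot.camera_info(cam);T=np.linalg.inv(i['world_from_camera']);f=210/np.tan(np.radians(i['vfov']/2))
  for nm,s0,up,pit in(("parked",.0755,-.008,0),("heel up",.0755,-.008,-np.arcsin(8/120))):
    for X in(0,.12):
      for y in(.045,-.045):
        # heel height: up=-.008 parked; heel up: heel at 0, nose at -.008
        hz=(-.008 if nm=="parked" else 0);xl=s0+X*np.cos(pit)-.065*np.sin(pit);zl=hz+X*np.sin(pit)+.065*np.cos(pit)
        q=o+e*(xl*np.cos(a)-zl*np.sin(a))+n*y;P=T@np.r_[q,xl*np.sin(a)+zl*np.cos(a),1];print(cam,nm,'nose' if X else 'rear',y,np.round([f*P[0]/P[2]+i['cx'],f*P[1]/P[2]+i['cy']],1))
E
```

```text
time: 15.7
ee_pos: [0.4688, -0.0267, 0.1444]
orientation: [-3.141, -0.265, -0.055]
contact_force: [-0.8, -0.5, -0.4]
grip_width: 0.045
gripper_force: 0.0
303 76 ramp 0.0743 tray 0.0748
318 77 ramp 0.0736 tray 0.0741
332 77 ramp 0.0745 tray 0.075
F [ 1.08951233  0.41342199 -0.05910405]
scene parked rear 0.045 [298.2 233.4]
scene parked rear -0.045 [245.8 242.1]
scene parked nose 0.045 [320.7 261.3]
scene parked nose -0.045 [260.9 272. ]
scene heel up rear 0.045 [298.6 229.9]
scene heel up rear -0.045 [245.8 238.6]
scene heel up nose 0.045 [321.6 262.4]
scene heel up nose -0.045 [261.5 273.3]
top parked rear 0.045 [288.9 145. ]
top parked rear -0.045 [339.5 146.9]
top parked nose 0.045 [292.   74.7]
top parked nose -0.045 [344.3  76.7]
top heel up rear 0.045 [289.1 142.9]
top heel up rear -0.045 [340.3 144.8]
top heel up nose 0.045 [292.1  72.2]
top heel up nose -0.045 [344.5  74.2]
```

View pics/c8.png

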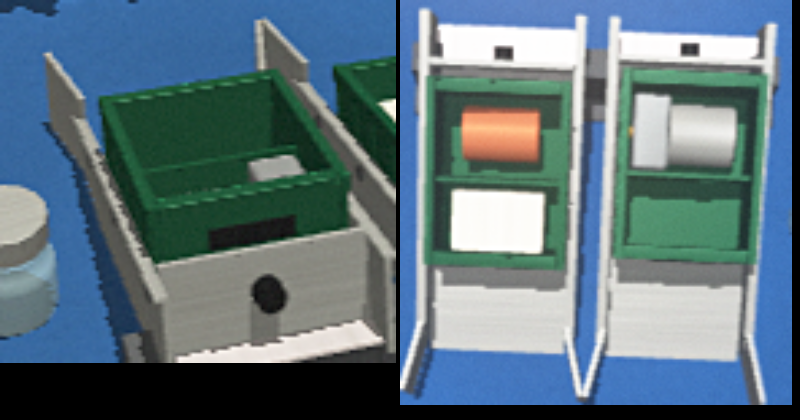

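The side-by-side crop shows the crate in the lane without the gripper, nose near the stop and motor inside. From the rim corners alone (scene px (245.3,239.7) rear, (261,272) nose) I can't tell dropped from nose-down on the lip, so I'll measure more precisely against the parked crate.

```bash
cat > cmp.py <<'E'
from h import *
from heel import a,e,n,o
# top corner hull of green in scene, for both crates: rim corner px by triangulation against top view is coarse; use top+scene corner pixels
def corners(im,box):
    x0,x1,y0,y1=box;h=cv2.cvtColor(im,cv2.COLOR_BGR2HSV);m=cv2.inRange(h,(55,80,15),(90,255,255));k=np.zeros_like(m);k[y0:y1,x0:x1]=m[y0:y1,x0:x1]
    k=cv2.morphologyEx(k,cv2.MORPH_OPEN,np.ones((3,3)));c=max(cv2.findContours(k,0,1)[0],key=cv2.contourArea)
    return cv2.approxPolyDP(cv2.convexHull(c),2.,True)[:,0]
S=cv2.imread('s8.png');T=cv2.imread('last.png')
for nm,b,t in(("ours",(235,330,215,300),(285,348,60,175)),("nbr",(310,405,205,285),(215,277,60,175))):
    print(nm,corners(S,b).tolist(),corners(T,t).tolist())
E
python3 cmp.py
```

```text
ours [[299, 231], [320, 262], [320, 278], [261, 288], [247, 259], [245, 239]] [[293, 76], [345, 78], [340, 147], [289, 144]]
nbr [[396, 245], [394, 262], [340, 271], [318, 246], [317, 230], [366, 222]] [[220, 78], [272, 81], [269, 149], [219, 147]]
```

Run:
```python
from h import *
from heel import a,e,n,o
np.set_printoptions(precision=4,suppress=True)
for nm,t,s in(("our rear-",(340,146.5),(245,239.5)),("our rear+",(289,144.3),(299,231)),("our nose+",(293,76),(320,262)),("our nose-",(345,78),(261,272.3)),("nbr rear-",(269,149),(317,230.3)),("nbr rear+",(219,147),(366,222)),("nbr nose+",(220,78),(396,245.5)),("nbr nose-",(272,81),(340,255.5))):
    x,r=tri(ray("top",t),ray("scene",s));q=x[:2]-o;X=q@e
    print(nm,'rack',np.array([X,q@n,x[2]]),'lane x,z(tray)',np.array([X*np.cos(a)+x[2]*np.sin(a),-X*np.sin(a)+x[2]*np.cos(a)+.008]),'res',r[0])
```

```text
our rear- rack [ 0.0565 -0.0456  0.0807] lane x,z(tray) [0.0765 0.07  ] res 0.0004785265132931001
our rear+ rack [0.0572 0.0456 0.0807] lane x,z(tray) [0.0773 0.0698] res 0.0006180130938675103
our nose+ rack [0.1709 0.0437 0.1065] lane x,z(tray) [0.1937 0.0632] res 0.0006555085657137153
our nose- rack [ 0.1707 -0.0455  0.1071] lane x,z(tray) [0.1936 0.0639] res 0.0009437707667346328
nbr rear- rack [0.0495 0.0806 0.0698] lane x,z(tray) [0.0668 0.0614] res 0.0004202859535740534
nbr rear+ rack [0.0498 0.1705 0.0704] lane x,z(tray) [0.0673 0.0619] res 0.0009579297124752915
nbr nose+ rack [0.1632 0.1694 0.105 ] lane x,z(tray) [0.1858 0.064 ] res 0.0007729628131434072
nbr nose- rack [0.1616 0.0791 0.1037] lane x,z(tray) [0.1839 0.0631] res 0.00018918861522259945
```

Triangulated heights settle it: the parked crate's rim is level at about 62–64 mm above the tray. Ours is about 64 mm at the nose but 70 mm at the rear, so the heel is still on the lip. The fingers probably rubbed on the cheeks, so I'll go back with them nearly closed and push the last few mm.

```bash
python3 d.py .015 .058 .28; python3 d.py -.01 .11 .28
```

```text
rv [-0.0025  0.0111  0.0009] d [ 0.1311 -0.002   0.1254] j [ 0.28  0.52 -0.41  2.32  1.3   0.23 -2.94] rackxy -0.14472360363867132
rv [-0.0025  0.0111  0.0009] d [ 0.1208 -0.0022  0.0687] j [ 0.28  0.52 -0.41  2.32  1.3   0.23 -2.94] rackxy -0.14472360363867132
```

```bash
python3 nudge.py '0 0 0 .025 0 .012 .015;0 0 0 .025 0 .015 .015;0 0 0 .025 0 .015 .015;0 .011 0 .025 -.001 .015 .015;0 0 0 .02 -.001 .012 .015;0 0 0 0 0 0 .015;0 0 0 0 0 0 .015'; python3 d.py .015 .058 .28
```

```text
time: 16.38
ee_pos: [0.6093, -0.0316, 0.1075]
orientation: [-3.138, -0.278, -0.058]
contact_force: [-1.7, 0.7, -0.3]
grip_width: 0.0152
gripper_force: 0.0
rv [-0.0036  0.0016 -0.001 ] d [0.0097 0.0002 0.0543] j [ 0.34  0.73 -0.51  2.    1.11  0.39 -2.66] rackxy -0.009289572191418963
```

```bash
python3 nudge.py '0 0 0 .003 0 .02 .015;0 0 0 .003 0 .02 .015;0 0 0 .003 0 .02 .015;0 0 0 0 0 .003 .015;0 0 0 .008 0 0 .015;0 0 0 .008 0 0 .015;0 0 0 0 0 0 .015'; python3 d.py .05 .055 .28;python3 heel.py
```

```text
time: 16.97
ee_pos: [0.6502, -0.0336, 0.056]
orientation: [-3.138, -0.28, -0.057]
contact_force: [-0.2, -0.9, 0.0]
grip_width: 0.0151
gripper_force: 0.0
rv [-0.0033 -0.0003  0.0002] d [0.0174 0.0003 0.006 ] j [ 0.29  0.84 -0.45  1.91  1.18  0.37 -2.71] rackxy 0.03160739811947115
303 76 ramp 0.0743 tray 0.0748
318 76 ramp 0.0752 tray 0.0758
332 77 ramp 0.0745 tray 0.075
F [ 0.20752559 -0.21168926  0.07649977]
```

```bash
python3 nudge.py '0 0 0 .006 0 .003 .015;0 0 0 .006 0 .003 .015;0 0 0 0 0 0 .015'; python3 nudge.py '0 0 0 .002 0 0 .015;0 0 0 .002 0 0 .015;0 0 0 0 0 0 .015';  python3 heel.py; python3 nudge.py '0 0 0 .0015 0 0 .015;0 0 0 0 0 0 .015'; python3 heel.py
```

```text
time: 17.27
ee_pos: [0.6633, -0.0347, 0.0527]
orientation: [-3.139, -0.28, -0.057]
contact_force: [0.3, 0.6, 0.5]
grip_width: 0.0146
gripper_force: 0.0
time: 17.52
ee_pos: [0.6662, -0.0348, 0.0537]
orientation: [-3.139, -0.279, -0.056]
contact_force: [0.2, 0.2, 0.8]
grip_width: 0.0151
gripper_force: 0.0
303 76 ramp 0.0743 tray 0.0748
318 77 ramp 0.0736 tray 0.0741
332 77 ramp 0.0745 tray 0.075
F [ 0.41915813 -0.3854393   0.0767388 ]
time: 17.73
ee_pos: [0.6667, -0.0349, 0.0537]
orientation: [-3.139, -0.277, -0.056]
contact_force: [-1.4, 0.6, 1.2]
grip_width: 0.015
gripper_force: 0.1
303 76 ramp 0.0743 tray 0.0748
318 77 ramp 0.0736 tray 0.0741
332 77 ramp 0.0745 tray 0.075
F [-2.30015233  0.02285147  0.60907462]
```

```bash
for k in 1; do python3 nudge.py '0 0 0 .001 0 0 .015;0 0 0 0 0 0 .015'; done; python3 heel.py; python3 nudge.py '0 0 0 .001 0 0 .015;0 0 0 0 0 0 .015'; python3 heel.py
```

```text
time: 17.95
ee_pos: [0.6668, -0.0349, 0.0537]
orientation: [-3.14, -0.276, -0.056]
contact_force: [-4.5, 0.5, 1.9]
grip_width: 0.015
gripper_force: 0.5
303 76 ramp 0.0743 tray 0.0748
318 76 ramp 0.0752 tray 0.0758
332 77 ramp 0.0745 tray 0.075
F [-3.84487654  0.19159376  1.16065954]
time: 18.17
ee_pos: [0.667, -0.0349, 0.0536]
orientation: [-3.14, -0.274, -0.056]
contact_force: [-6.5, 1.0, 2.0]
grip_width: 0.0151
gripper_force: 0.5
303 76 ramp 0.0743 tray 0.0748
318 76 ramp 0.0752 tray 0.0758
332 77 ramp 0.0745 tray 0.075
F [-7.23209456  0.80811847  1.34482505]
```

Run:
```python
from h import *
from heel import a,e,n,o
np.set_printoptions(precision=4,suppress=True)
def lane(x): q=x[:2]-o;X=q@e;return np.array([X*np.cos(a)+x[2]*np.sin(a),q@n,-X*np.sin(a)+x[2]*np.cos(a)+.008])
# line (top) plane with scene ray: intersect edge lines as plane intersections, evaluated at y=+-.03
def edge(t1,t2,s1,s2):
    ot,a1=ray("top",t1);_,a2=ray("top",t2);os_,b1=ray("scene",s1);_,b2=ray("scene",s2)
    n1=np.cross(a1,a2);n2=np.cross(b1,b2);N3=np.r_[n,0]
    for y in(-.035,0,.035):
        p=np.linalg.solve([n1,n2,N3],[n1@ot,n2@os_,N3@(np.r_[o,0])+y]);print(lane(p))
print('lip');edge((290,144.3),(337,146.3),(254.3,273.5),(301,265.5))
print('stop top');edge((291.3,72.5),(344.5,73.9),(261.75,291.25),(323.75,278.75))
for nm,cam,p1,p2 in():pass
# profile columns for exact lip rows / stop rows in first pictures
t=cv2.cvtColor(cv2.imread('pics/top0.png'),6)
for c in(300,315,330): print('top',c,t[66:82,c].tolist(),t[138:154,c].tolist())
s=cv2.cvtColor(cv2.imread('pics/scene0.png'),6)
for c in(265,280,295): print('scene',c,s[262:300,c].tolist())
```

```text
lip
[ 0.0716 -0.035   0.0039]
[0.0717 0.     0.0037]
[0.0719 0.035  0.0034]
stop top
[ 0.2019 -0.035   0.0381]
[ 0.2015 -0.      0.0384]
[0.201  0.035  0.0386]
top 300 [252, 252, 252, 254, 241, 236, 183, 95, 114, 128, 129, 127, 131, 130, 124, 150] [211, 213, 210, 213, 211, 211, 196, 215, 210, 211, 208, 210, 215, 214, 208, 210]
top 315 [74, 45, 48, 51, 114, 245, 234, 124, 92, 126, 130, 126, 129, 127, 130, 124] [216, 217, 214, 216, 214, 212, 209, 175, 211, 208, 207, 212, 209, 212, 209, 207]
top 330 [252, 252, 252, 252, 253, 245, 231, 211, 91, 99, 128, 131, 130, 127, 127, 126] [217, 215, 214, 212, 212, 212, 211, 186, 210, 209, 208, 210, 210, 209, 207, 202]
scene 265 [178, 178, 176, 168, 173, 174, 176, 176, 181, 141, 135, 136, 132, 159, 175, 176, 174, 180, 175, 172, 175, 176, 173, 171, 168, 175, 174, 176, 175, 130, 134, 140, 137, 133, 133, 129, 147, 167]
scene 280 [174, 160, 176, 177, 174, 178, 164, 139, 142, 139, 154, 178, 174, 171, 172, 174, 175, 174, 174, 170, 171, 174, 173, 173, 175, 181, 131, 139, 139, 140, 132, 140, 138, 136, 135, 138, 130, 137]
scene 295 [180, 174, 177, 184, 137, 142, 141, 135, 182, 177, 178, 177, 176, 174, 174, 175, 176, 174, 178, 175, 176, 179, 182, 140, 139, 137, 138, 137, 139, 142, 144, 71, 27, 31, 39, 28, 32, 31]
```

The lip measures at lane x ≈ 71.7 mm and the stop at 201.5 mm, 130 mm apart as they should be. The heel sits right at the lip edge with about 9 mm of nose clearance left, so a few small extra steps with force checks are safe.

```bash
python3 nudge.py '0 0 0 .001 0 0 .015;0 0 0 0 0 0 .015'; python3 heel.py; python3 nudge.py '0 0 0 .001 0 0 .015;0 0 0 0 0 0 .015'; python3 heel.py;python3 d.py 0 0 .28
```

```text
time: 18.38
ee_pos: [0.6672, -0.035, 0.0536]
orientation: [-3.14, -0.273, -0.056]
contact_force: [-9.3, 0.8, 1.5]
grip_width: 0.015
gripper_force: 0.4
303 76 ramp 0.0743 tray 0.0748
318 76 ramp 0.0752 tray 0.0758
332 77 ramp 0.0745 tray 0.075
F [-8.61822461  0.96457141  1.64456227]
time: 18.6
ee_pos: [0.6673, -0.0349, 0.0534]
orientation: [-3.14, -0.271, -0.056]
contact_force: [-9.1, 1.1, 0.6]
grip_width: 0.015
gripper_force: 0.2
303 76 ramp 0.0743 tray 0.0748
318 76 ramp 0.0752 tray 0.0758
332 77 ramp 0.0745 tray 0.075
F [-9.80542162  0.70214981  0.74025346]
rv [-0.0014  0.0087  0.0008] d [-0.0613 -0.0001  0.0384] j [ 0.31  0.87 -0.49  1.85  1.13  0.42 -2.64] rackxy 0.048767378199553096
```

```bash
python3 nudge.py '0 0 0 -.002 0 0 .015;0 0 0 -.002 0 0 .015;0 0 0 -.001 0 0 .015;0 0 0 0 0 0 .015'
python3 - <<'E'
from h import *
from heel import a,e,n,o
def lx(p,h,cam="top"): # lane x of px p at tray-height h
    s=.1
    for _ in range(60):
        z=s*np.sin(a)+(h-.008)*np.cos(a);q=plane(cam,p,z)[:2]-o;s=.5*s+.5*(q@e+(h-.008)*np.sin(a))/np.cos(a)
    return round(s,4)
print('lip top',lx((315,145.3),.008),'stop front top',[lx(p,.042) for p in((300,72.2),(315,72.8),(330,73.3))],'stop base',[lx((300,r),0) for r in (80,81)])
print('lip scene',[lx((c,r),.008,"scene") for c,r in((265,270.6),(280,268.6),(295,265.6))])
print('stop back scene',[lx((c,r),.042,"scene") for c,r in((265,290.6),(280,287.6),(295,284.6))])
t=cv2.cvtColor(cv2.imread('pics/top0.png'),6); T=cv2.cvtColor(cv2.imread('last.png'),6)
for c in(303,330): print(t[66:92,c].tolist(),T[66:92,c].tolist())
S=cv2.cvtColor(cv2.imread('s8.png'),6)
for c in(275,290): print('scene now',S[255:300,c].tolist())
# neighbour, same tests
h=cv2.cvtColor(cv2.imread('pics/top0.png'),40);m=cv2.inRange(h,(55,80,20),(90,255,255))
for c in(235,250,262):
    r=np.where(m[60:170,c])[0]+60;print('nbr',c,r[0],r[-1],'nose rim',lx((c,r[0]-.5),.065),'rear rim',lx((c,r[-1]+.5),.065),t[62:80,c].tolist())
E
```

```text
time: 18.98
ee_pos: [0.6667, -0.0348, 0.0539]
orientation: [-3.139, -0.279, -0.056]
contact_force: [-2.0, 0.8, -1.1]
grip_width: 0.0152
gripper_force: 0.3
lip top 0.0722 stop front top [np.float64(0.2017), np.float64(0.2017), np.float64(0.2018)] stop base [np.float64(0.1909), np.float64(0.1891)]
lip scene [np.float64(0.0762), np.float64(0.0789), np.float64(0.0778)]
stop back scene [np.float64(0.2094), np.float64(0.2089), np.float64(0.2084)]
[251, 252, 252, 252, 245, 239, 197, 95, 102, 132, 132, 132, 131, 133, 123, 153, 238, 234, 230, 231, 230, 230, 228, 228, 229, 229] [252, 252, 252, 253, 245, 238, 199, 95, 101, 107, 138, 137, 133, 126, 81, 55, 53, 52, 120, 223, 227, 222, 219, 218, 219, 217]
[252, 252, 252, 252, 253, 245, 231, 211, 91, 99, 128, 131, 130, 127, 127, 126, 120, 145, 232, 229, 227, 225, 224, 225, 224, 224] [252, 252, 252, 252, 253, 245, 232, 215, 93, 89, 112, 141, 129, 123, 122, 109, 56, 46, 52, 52, 63, 67, 67, 105, 179, 192]
scene now [52, 50, 47, 60, 73, 46, 51, 54, 53, 53, 53, 47, 41, 69, 73, 66, 52, 49, 56, 53, 53, 52, 55, 52, 51, 52, 54, 50, 57, 56, 53, 39, 112, 189, 132, 138, 137, 138, 137, 139, 137, 134, 135, 135, 133]
scene now [48, 74, 53, 43, 110, 94, 80, 68, 63, 65, 65, 69, 69, 107, 47, 51, 49, 50, 47, 54, 53, 55, 46, 23, 26, 25, 24, 24, 19, 42, 202, 146, 137, 138, 137, 139, 135, 136, 133, 138, 145, 129, 128, 127, 125]
nbr 235 79 147 nose rim 0.1856 rear rim 0.0674 [252, 252, 252, 252, 252, 252, 252, 252, 253, 250, 238, 234, 127, 116, 125, 121, 102, 129]
nbr 250 80 148 nose rim 0.1849 rear rim 0.0667 [254, 253, 253, 255, 255, 130, 40, 38, 46, 60, 160, 244, 203, 98, 116, 132, 127, 93]
nbr 262 80 148 nose rim 0.1856 rear rim 0.0675 [255, 253, 253, 253, 253, 253, 253, 253, 253, 253, 254, 237, 230, 128, 93, 128, 128, 127]
```

```bash
cat > fit.py <<'E'
from h import *
from heel import a,e,n,o
from scipy.optimize import least_squares
def px(cam,P):
    i=bot.camera_info(cam);T=np.linalg.inv(i['world_from_camera']);f=210/np.tan(np.radians(i['vfov']/2));q=T@np.r_[P,1];return np.array([f*q[0]/q[2]+i['cx'],f*q[1]/q[2]+i['cy']])
def rim(s,hz,hn,y0):
    p=np.arcsin((hn-hz)/.12);out=[]
    for X,y in((0,-.045),(0,.045),(.12,.045),(.12,-.045)):
        xl=s+X*np.cos(p)-.065*np.sin(p);zl=hz-.008+X*np.sin(p)+.065*np.cos(p)
        out.append(px("scene",np.r_[o+e*(xl*np.cos(a)-zl*np.sin(a))+n*(y+y0),xl*np.sin(a)+zl*np.cos(a)]))
    return np.array(out)
nb=np.array([(317,230),(366,222),(396,245),(340,255.5)]);
def corners(im,box):
    x0,x1,y0,y1=box;h=cv2.cvtColor(im,cv2.COLOR_BGR2HSV);m=cv2.inRange(h,(55,80,15),(90,255,255));k=np.zeros_like(m);k[y0:y1,x0:x1]=m[y0:y1,x0:x1]
    c=max(cv2.findContours(k,0,1)[0],key=cv2.contourArea);return cv2.approxPolyDP(cv2.convexHull(c),2.,True)[:,0]
if __name__=="__main__":
    import sys
    np.set_printoptions(precision=4,suppress=True)
    S=cv2.imread('s8.png') if len(sys.argv)<2 else np.ascontiguousarray(bot.camera("scene")[...,::-1])
    H=corners(S,(235,330,215,300));print(H.tolist())
    ou=np.array([(245,239),(299,231),(320,262),(261,272.)]) if len(sys.argv)<2 else None
    if ou is None:
        g=[(245,240),(299,231),(320,262),(261,272)];ou=np.array([H[np.argmin(np.linalg.norm(H-q,axis=1))] for q in g],float)
        ou[3]=(261,272)  # nose- rim corner is not on the hull
    F=lambda v:(rim(v[0],0,0,.124)+v[1:3]-nb).ravel()
    r=least_squares(F,[.067,0,0]);print('nbr s, bias px',r.x,'rms',np.sqrt((r.fun**2).mean()))
    for w in(ou,):
        use=[0,1,2] if len(sys.argv)>1 else [0,1,2,3]
        G=lambda v:(rim(v[0],v[1],v[2],0)+b-w)[use].ravel()
        for b in(r.x[1:3],np.zeros(2)):
            q=least_squares(G,[.073,.004,0]);print('ours s,heel,nose height',q.x,'rms',np.sqrt((q.fun**2).mean()))
E
python3 fit.py
```

```text
[[299, 231], [320, 262], [320, 278], [262, 289], [247, 259], [245, 239]]
nbr s, bias px [0.0544 3.5519 3.4429] rms 0.6024477391167409
ours s,heel,nose height [ 0.0484  0.003  -0.0049] rms 0.7763871961964055
ours s,heel,nose height [ 0.072   0.0048 -0.0008] rms 0.5337636049317415
```

```bash
python3 -c "
from rig import bot
s=bot.observe();print(s['contact_force'],s['wrist_torque'])"; python3 nudge.py '0 0 0 .001 0 0 .015;0 0 0 .001 0 0 .015;0 0 0 0 0 0 .015;0 0 0 0 0 0 .015' | head -2; python3 -c "
from rig import bot
s=bot.observe();print(s['contact_force'],s['wrist_torque'])"; python3 fit.py now
```

```text
[-2.010059    0.75532588 -1.11446132] [0.08510216 0.57906111 0.01109486]
time: 19.32
ee_pos: [0.667, -0.0349, 0.0539]
[-5.72033482  0.98416926  1.5472589 ] [ 0.12596782  1.24523188 -0.04971996]
[[299, 231], [320, 262], [320, 278], [262, 289], [247, 259], [245, 239]]
nbr s, bias px [0.0544 3.5519 3.4429] rms 0.6024477391167409
ours s,heel,nose height [ 0.0492  0.0034 -0.0049] rms 0.8571619861088823
ours s,heel,nose height [ 0.0715  0.0047 -0.0014] rms 0.5743509861327561
```

```bash
python3 nudge.py '0 0 0 .001 0 -.001 .015;0 0 0 .0005 0 -.001 .015;0 0 0 0 0 0 .015';python3 heel.py; python3 nudge.py '0 0 0 .0005 0 -.001 .015;0 0 0 .0005 0 -.001 .015;0 0 0 0 0 0 .015'; python3 heel.py; python3 fit.py now
```

```text
time: 19.62
ee_pos: [0.6672, -0.0349, 0.0555]
orientation: [-3.14, -0.274, -0.056]
contact_force: [-5.2, 1.9, -2.5]
grip_width: 0.0147
gripper_force: 2.7
303 75 ramp 0.0759 tray 0.0765
318 76 ramp 0.0752 tray 0.0758
332 76 ramp 0.0761 tray 0.0767
F [-5.85824305  0.97731402 -2.49708964]
time: 19.92
ee_pos: [0.6673, -0.0349, 0.0576]
orientation: [-3.14, -0.274, -0.056]
contact_force: [-6.6, 0.9, -2.4]
grip_width: 0.0148
gripper_force: 3.3
303 74 ramp 0.0775 tray 0.0781
318 75 ramp 0.0769 tray 0.0774
332 76 ramp 0.0761 tray 0.0767
F [-7.20275982  1.12321856 -3.28885615]
[[298, 229], [321, 263], [320, 278], [262, 289], [247, 259], [245, 238]]
nbr s, bias px [0.0544 3.5519 3.4429] rms 0.6024477391167409
ours s,heel,nose height [ 0.0481  0.0069 -0.0059] rms 0.8736784526125129
ours s,heel,nose height [ 0.0704  0.0081 -0.0025] rms 0.22330238517678483
```

```bash
python3 nudge.py '0 0 0 0 0 .004 .015;0 0 0 -.003 0 0 .015;0 0 0 -.006 0 0 .015;0 0 0 -.01 0 0 .015;0 0 0 -.01 0 -.02 .015;0 0 0 0 0 -.04 .015;0 0 0 0 0 -.04 .015;0 0 0 0 0 -.04 .015;0 0 0 .02 0 -.02 .015;0 0 0 0 0 0 .015'; python3 fit.py now; python3 heel.py; python3 d.py .1 .2 .1
```

```text
time: 20.85
ee_pos: [0.6241, -0.0319, 0.2141]
orientation: [-3.138, -0.294, -0.057]
contact_force: [1.5, 0.7, 1.2]
grip_width: 0.0149
gripper_force: 0.0
[[299, 231], [320, 262], [320, 278], [262, 289], [248, 261], [245, 239]]
nbr s, bias px [0.0544 3.5519 3.4429] rms 0.6024477391167409
ours s,heel,nose height [ 0.0492  0.0034 -0.0049] rms 0.8571619861088823
ours s,heel,nose height [ 0.0715  0.0047 -0.0014] rms 0.5743509861327561
303 76 ramp 0.0743 tray 0.0748
318 76 ramp 0.0752 tray 0.0758
332 77 ramp 0.0745 tray 0.075
F [-0.71534022 -0.23357417 -0.0650397 ]
rv [-0.002  -0.1837 -0.0003] d [ 0.0922 -0.0008  0.0358] j [ 0.49  0.62 -0.75  1.9   0.84  0.62 -2.39] rackxy 0.0014868217055891103
```

```bash
python3 nudge.py '0 -.09 0 .03 0 0 .015;0 -.09 0 .03 0 0 .015;0 0 0 .025 0 0 .015;0 0 0 0 0 0 .015;0 0 0 0 0 0 .015'
python3 - <<'E'
from h import *
from heel import a,e,n,o
i=bot.camera_info("wrist");im=bot.camera("wrist");cv2.imwrite('w9.png',im[...,::-1]);g=cv2.cvtColor(im,cv2.COLOR_RGB2GRAY);print(np.array(i['world_from_camera'])[:3,3])
T=np.linalg.inv(i['world_from_camera']);f=210/np.tan(np.radians(i['vfov']/2))
def px(xl,y,h):
    zl=h-.008;P=np.r_[o+e*(xl*np.cos(a)-zl*np.sin(a))+n*y,xl*np.sin(a)+zl*np.cos(a)];q=T@np.r_[P,1];return f*q[0]/q[2]+i['cx'],f*q[1]/q[2]+i['cy']
for nm,p in(("nose rim",(.195,0,.065)),("stop top",(.2017,0,.042)),("stop base",(.2017,0,0)),("rear rim",(.0755,0,.073)),("rear rim if parked",(.0755,0,.065)),("lip",(.072,0,.008))): print(nm,np.round(px(*p),1))
for y in(-.03,.0,.03):
    c0,r0=px(.195,y,.065);c=int(round(c0));print(y,c,'rows0-%d'%(r0+25),[tuple(im[r,c]) if False else int(g[r,c]) for r in range(0,int(r0)+25)],)
    print('  G-R',[int(im[r,c,1])-int(im[r,c,0]) for r in range(0,int(r0)+25)])
E
```

```text
time: 21.37
ee_pos: [0.6995, -0.0373, 0.2201]
orientation: [-3.141, -0.105, -0.057]
contact_force: [-0.5, -0.0, -0.2]
grip_width: 0.0148
gripper_force: 0.0
[ 0.76700929 -0.04085895  0.35321678]
nose rim [279.3 104.5]
stop top [279.3  89.3]
stop base [279.3  81.7]
rear rim [279.5 252.4]
rear rim if parked [279.5 247.1]
lip [279.5 218.2]
-0.03 322 rows0-129 [136, 136, 134, 135, 134, 136, 137, 136, 136, 134, 135, 135, 136, 135, 135, 136, 134, 137, 137, 136, 135, 137, 137, 135, 137, 136, 138, 137, 135, 138, 137, 135, 137, 137, 136, 136, 136, 134, 135, 138, 136, 136, 134, 137, 137, 134, 137, 138, 138, 138, 137, 138, 140, 138, 138, 236, 247, 247, 247, 247, 247, 247, 247, 247, 247, 247, 247, 247, 247, 247, 247, 247, 247, 247, 247, 247, 247, 241, 185, 155, 153, 152, 155, 154, 169, 219, 229, 227, 228, 227, 204, 153, 137, 136, 135, 138, 92, 56, 67, 65, 67, 65, 66, 67, 68, 76, 109, 121, 120, 119, 117, 116, 113, 115, 108, 109, 108, 99, 73, 61, 63, 63, 64, 64, 65, 64, 102, 110, 109]
  G-R [59, 60, 61, 61, 59, 61, 61, 60, 61, 59, 60, 60, 60, 59, 60, 58, 61, 59, 60, 61, 60, 61, 63, 60, 62, 61, 61, 
[... 2004 characters left out ...]
7, 136, 136, 137, 112, 71, 56, 65, 65, 65, 67, 67, 69, 65, 94, 119, 124, 120, 118, 117, 116, 114, 114, 112, 110, 110, 92, 107, 119, 127, 199, 220, 222, 224, 222, 224, 223, 223, 223]
  G-R [62, 62, 60, 61, 61, 61, 61, 61, 59, 60, 58, 59, 61, 62, 61, 62, 62, 61, 62, 59, 60, 60, 61, 58, 60, 61, 60, 61, 61, 60, 59, 61, 61, 60, 61, 60, 59, 59, 60, 59, 60, 62, 62, 60, 60, 60, 59, 61, 60, 60, 59, 61, 60, 59, 47, -2, -1, -1, -1, -1, -1, -1, -1, -1, -1, -1, -1, -1, -1, -1, -1, -1, -1, -1, -1, -1, -1, -8, -4, -1, -1, -4, -4, -3, -4, -2, -2, -2, -2, -2, -4, -2, -2, -3, 9, 24, 34, 39, 44, 42, 40, 41, 40, 40, 65, 74, 71, 71, 72, 72, 73, 74, 72, 71, 72, 74, 64, 11, -1, 0, 0, -1, -1, -1, -1, -1, -1, -1, 0]
```

Run:
```python
from h import *
from heel import a,e,n,o
i=bot.camera_info("wrist");im=cv2.imread('w9.png')[...,::-1];T=np.linalg.inv(i['world_from_camera']);f=210/np.tan(np.radians(i['vfov']/2))
def row(xl,h,y=0):
    zl=h-.008;P=np.r_[o+e*(xl*np.cos(a)-zl*np.sin(a))+n*y,xl*np.sin(a)+zl*np.cos(a)];q=T@np.r_[P,1];return f*q[1]/q[2]+i['cy'],f*q[0]/q[2]+i['cx']
from scipy.optimize import brentq
X=lambda r,h,y=0:round(brentq(lambda x:row(x,h,y)[0]-r,-.1,.3),4)
for y,rb,rr in((.03,93.9,103.7),(0,94.6,104.6),(-.03,95.6,105.4)): print(y,'nose bottom X(h=0)',X(rb,0,y),'rim X(h=.065)',X(rr,.065,y),'stop front(h=.042)',X(90,.042,y))
for y in(-.02,0,.02):
    c=int(round(row(.075,.065,y)[1]));print(y,c,'rear',[int(im[r,c,1])-int(im[r,c,0]) for r in range(225,275)],[int(im[r,c].mean()) for r in range(225,275)])
print([ (r,X(r,.065),X(r,.073)) for r in(242,245,248,251,254)])
print('partition(h=.049) X',[(r,X(r,.049)) for r in (165,170,175,180,185)])
c=int(round(row(.13,.049,-.035)[1]));print('part',c,[int(im[r,c].mean()) for r in range(150,200)])
```

```text
0.03 nose bottom X(h=0) 0.1903 rim X(h=.065) 0.1941 stop front(h=.042) 0.1997
0 nose bottom X(h=0) 0.1897 rim X(h=.065) 0.1935 stop front(h=.042) 0.1997
-0.03 nose bottom X(h=0) 0.1888 rim X(h=.065) 0.1929 stop front(h=.042) 0.1997
-0.02 303 rear [32, 32, 32, 30, 34, 33, 34, 34, 30, 33, 34, 32, 33, 34, 33, 38, 31, 33, 36, 40, 41, 38, 37, 38, 38, 40, 39, 10, 0, -2, -3, -4, -4, -4, -4, -1, -3, -3, -2, -2, -3, -3, -3, -2, -4, -2, -2, -1, -3, -3] [50, 51, 51, 52, 52, 50, 52, 51, 52, 50, 51, 51, 53, 48, 49, 47, 53, 52, 57, 57, 57, 59, 58, 59, 58, 59, 59, 103, 128, 136, 134, 131, 133, 132, 139, 135, 125, 128, 130, 130, 127, 128, 129, 129, 128, 129, 129, 129, 127, 128]
0 279 rear [32, 34, 31, 30, 32, 33, 35, 32, 31, 32, 33, 31, 31, 34, 33, 31, 33, 33, 37, 39, 40, 42, 36, 40, 38, 38, 40, 0, -2, -3, -2, -4, -3, -3, -3, -4, -3, -5, -3, -4, -4, -4, -4, -3, -4, -4, -3, -3, -4, 21] [50, 50, 54, 51, 51, 53, 50, 51, 53, 50, 52, 52, 49, 52, 50, 50, 51, 52, 56, 57, 57, 56, 59, 55, 57, 58, 54, 121, 135, 138, 138, 135, 132, 135, 136, 134, 131, 198, 221, 222, 224, 226, 226, 226, 227, 226, 228, 229, 227,
[... 163 characters left out ...]
, -6, -3, -2, -2, -2, -1, -3, -2, -2, -2, 0, -2, -3, -1] [52, 54, 54, 48, 52, 52, 51, 51, 52, 49, 50, 52, 51, 50, 52, 53, 51, 53, 57, 59, 56, 57, 57, 57, 58, 56, 89, 209, 227, 229, 229, 227, 224, 226, 227, 225, 193, 153, 145, 147, 148, 146, 144, 143, 143, 133, 128, 128, 128, 129]
[(242, 0.079, 0.0843), (245, 0.0759, 0.0813), (248, 0.0728, 0.0783), (251, 0.0696, 0.0752), (254, 0.0664, 0.0721)]
partition(h=.049) X [(165, 0.143), (170, 0.1387), (175, 0.1343), (180, 0.1298), (185, 0.1253)]
part 322 [94, 98, 95, 93, 96, 94, 97, 96, 95, 94, 95, 95, 94, 94, 95, 93, 95, 70, 61, 60, 59, 58, 61, 58, 59, 58, 61, 62, 58, 59, 61, 60, 60, 86, 93, 92, 84, 70, 63, 59, 58, 61, 49, 49, 48, 50, 50, 48, 48, 44]
```

The wrist profile shows about 10 mm between nose and stop, with the rear about 7 mm up (heel still on the lip). The crate is yawed about 0.02 rad with its right nose corner trailing, so it seems snagged on the right cheek. I'll pinch the rear wall, draw it back slightly, straighten it and push again.

```bash
cat > p.py <<'E'
import sys,numpy as np
from rig import bot
from scipy.spatial.transform import Rotation as R
# pinch target: lane x, lane h (tray) of TCP, lean, y
from heel import a,e,n,o
xl,h,l,y=map(float,sys.argv[1:5]);s=bot.observe();c=R.from_euler('xyz',s['orientation']);p=np.array(s['ee_pos'])
E=np.r_[e,0];N=np.r_[n,0];Z=np.array([0,0,1.]);zl=h-.008
t=np.r_[o,0]+E*(xl*np.cos(a)-zl*np.sin(a))+N*y+Z*(xl*np.sin(a)+zl*np.cos(a))
M=np.c_[N,E*np.cos(l)+Z*np.sin(l),E*np.sin(l)-Z*np.cos(l)];np.set_printoptions(precision=4,suppress=True)
q=p-np.r_[o,0];X=q@E
print('rv',(c.inv()*R.from_matrix(M)).as_rotvec(),'d now-axes',c.inv().apply(t-p),'d final-axes',M.T@(t-p),'tcp lane x,y,h',np.array([X*np.cos(a)+q[2]*np.sin(a),q@N,-X*np.sin(a)+q[2]*np.cos(a)+.008]),'j',np.round(s['joints'],2))
E
python3 nudge.py '0 .11 -.12 0 0 -.02 .04;0 0 -.12 0 0 -.01 .04;0 0 -.12 0 0 0 .04;0 0 -.12 0 0 0 .04;0 0 -.12 0 0 0 .04;0 0 -.12 0 0 0 .04;0 0 -.12 0 0 0 .04;0 0 -.12 0 0 0 .04;0 0 -.12 0 0 0 .04;0 0 -.12 0 0 0 .04'; python3 nudge.py '0 0 -.12 0 0 0 .04;0 0 -.12 0 0 0 .04;0 0 -.12 0 0 0 .04;0 0 0 0 0 0 .04;0 0 0 0 0 0 .04'; python3 p.py .079 .11 .22 0
```

```text
time: 22.25
ee_pos: [0.6934, -0.0372, 0.2512]
orientation: [2.967, -0.075, 1.13]
contact_force: [-0.3, 0.5, -0.7]
grip_width: 0.0401
gripper_force: 0.0
time: 22.67
ee_pos: [0.6939, -0.0371, 0.2513]
orientation: [2.952, -0.011, 1.475]
contact_force: [-0.9, 1.0, -0.6]
grip_width: 0.0399
gripper_force: 0.0
rv [-0.0298 -0.0032 -0.0401] d now-axes [-0.0018 -0.052   0.1239] d final-axes [ 0.0007 -0.0557  0.1223] tcp lane x,y,h [ 0.1419 -0.0007  0.2288] j [ 0.61  0.85 -1.15  1.56  0.94  1.13 -0.81]
```

```bash
python3 nudge.py '-.03 0 -.04 0 -.01 .02 .04;0 0 0 0 -.015 .025 .04;0 0 0 0 -.015 .025 .04;0 0 0 0 -.012 .025 .04;0 0 0 0 0 .02 .04;0 0 0 0 0 0 .04;0 0 0 0 0 0 .04'; python3 p.py .0783 .060 .22 0
```

```text
time: 23.25
ee_pos: [0.6684, -0.0348, 0.1281]
orientation: [2.922, -0.004, 1.515]
contact_force: [0.7, 0.8, 0.9]
grip_width: 0.0399
gripper_force: 0.0
rv [-0.     -0.0039  0.0004] d now-axes [-0.0004 -0.0015  0.0576] d final-axes [-0.0002 -0.0015  0.0576] tcp lane x,y,h [0.0832 0.0002 0.1174] j [ 0.58  0.94 -1.03  1.77  1.17  0.89 -1.  ]
```

```bash
python3 nudge.py '0 0 0 0 -.0015 .015 .04;0 0 0 0 0 .015 .04;0 0 0 0 0 .015 .04;0 0 0 0 0 .011 .04;0 0 0 0 0 0 .04;0 0 0 0 0 0 .04'; python3 p.py .0783 .060 .22 0;  python3 nudge.py '0 0 0 0 0 0 .025;0 0 0 0 0 0 .015;0 0 0 0 0 0 0;0 0 0 0 0 0 0;0 0 0 0 0 0 0;0 0 0 0 0 0 0' 30;python3 p.py .0783 .060 .22 0
```

```text
time: 23.75
ee_pos: [0.6797, -0.0351, 0.0729]
orientation: [2.921, -0.004, 1.516]
contact_force: [0.4, -0.0, 0.2]
grip_width: 0.0401
gripper_force: 0.0
rv [ 0.0004 -0.0044  0.0015] d now-axes [-0.0005 -0.0005  0.0013] d final-axes [-0.0005 -0.0005  0.0013] tcp lane x,y,h [0.0789 0.0005 0.0613] j [ 0.55  1.02 -0.97  1.76  1.26  0.84 -1.06]
time: 24.25
ee_pos: [0.6793, -0.035, 0.0742]
orientation: [2.921, -0.004, 1.516]
contact_force: [-5.7, 0.4, 5.7]
grip_width: 0.0084
gripper_force: 29.7
rv [ 0.0009 -0.0041  0.0016] d now-axes [-0.0006 -0.0004  0.0026] d final-axes [-0.0006 -0.0004  0.0026] tcp lane x,y,h [0.0789 0.0006 0.0626] j [ 0.55  1.02 -0.97  1.76  1.26  0.84 -1.06]
```

```bash
python3 nudge.py '0 0 0 0 -.002 0 0;0 0 0 0 -.002 0 0;0 0 0 0 -.002 0 0;0 0 -.011 0 0 0 0;0 0 -.011 0 0 0 0;0 0 0 0 0 0 0';python3 p.py .0783 .060 .22 0;python3 heel.py; python3 nudge.py '0 0 0 0 .002 0 0;0 0 0 0 .002 0 0;0 0 0 0 .001 0 0;0 0 0 0 .001 0 0;0 0 0 0 0 0 0';python3 p.py .0783 .060 .22 0; python3 heel.py
```

```text
time: 24.75
ee_pos: [0.6746, -0.0348, 0.0732]
orientation: [2.919, 0.001, 1.538]
contact_force: [-0.9, -1.0, 7.4]
grip_width: 0.0084
gripper_force: 29.8
rv [ 0.0031 -0.0042  0.0243] d now-axes [-0.0006  0.0044  0.0027] d final-axes [-0.0005  0.0044  0.0027] tcp lane x,y,h [0.074  0.0005 0.0629] j [ 0.55  1.02 -0.97  1.77  1.27  0.83 -1.05]
303 79 ramp 0.0694 tray 0.0699
318 79 ramp 0.0703 tray 0.0708
332 79 ramp 0.0712 tray 0.0717
F [-0.77186719  0.10651619  7.53223982]
time: 25.22
ee_pos: [0.6763, -0.0346, 0.0735]
orientation: [2.926, 0.002, 1.539]
contact_force: [-12.9, -1.4, 12.8]
grip_width: 0.0085
gripper_force: 31.1
rv [-0.0045 -0.003   0.0247] d now-axes [-0.0009  0.0026  0.0026] d final-axes [-0.0008  0.0026  0.0026] tcp lane x,y,h [0.0758 0.0008 0.0627] j [ 0.55  1.02 -0.97  1.76  1.26  0.84 -1.04]
303 78 ramp 0.071 tray 0.0715
318 78 ramp 0.072 tray 0.0725
332 78 ramp 0.0728 tray 0.0734
F [-11.38049244  -0.13109775  14.59803375]
```

```bash
python3 nudge.py '0 0 0 0 -.002 -.001 0;0 0 0 0 -.002 -.001 0;0 0 .011 0 0 0 0;0 0 .011 0 0 0 0;0 0 0 0 0 0 0';python3 p.py .0783 .060 .22 0; echo LEFT; python3 nudge.py '0 0 0 .0015 0 0 0;0 0 0 .0015 0 0 0;0 0 0 0 0 0 0';python3 nudge.py '0 0 0 .0015 0 0 0;0 0 0 0 0 0 0';python3 heel.py;echo RIGHT; python3 nudge.py '0 0 0 -.0025 0 0 0;0 0 0 -.0025 0 0 0;0 0 0 -.0025 0 0 0;0 0 0 0 0 0 0';python3 nudge.py '0 0 0 -.0015 0 0 0;0 0 0 0 0 0 0';python3 heel.py
```

```text
time: 25.68
ee_pos: [0.6749, -0.0354, 0.0736]
orientation: [2.922, -0.003, 1.515]
contact_force: [0.9, -0.8, -6.7]
grip_width: 0.0086
gripper_force: 29.1
rv [-0.0005 -0.0036  0.0006] d now-axes [0.0001 0.004  0.003 ] d final-axes [0.0001 0.004  0.003 ] tcp lane x,y,h [ 0.0745 -0.0001  0.0632] j [ 0.55  1.02 -0.97  1.77  1.26  0.83 -1.07]
LEFT
time: 25.93
ee_pos: [0.6756, -0.0315, 0.0744]
orientation: [2.921, -0.004, 1.517]
contact_force: [0.8, 0.4, -5.3]
grip_width: 0.0084
gripper_force: 29.3
time: 26.1
ee_pos: [0.6757, -0.0312, 0.0745]
orientation: [2.921, -0.002, 1.516]
contact_force: [0.3, -1.6, -6.1]
grip_width: 0.0083
gripper_force: 29.5
303 78 ramp 0.071 tray 0.0715
318 79 ramp 0.0703 tray 0.0708
332 79 ramp 0.0712 tray 0.0717
F [-0.31975617 -1.18611564 -5.86435415]
RIGHT
time: 26.48
ee_pos: [0.6755, -0.0374, 0.0749]
orientation: [2.92, -0.006, 1.517]
contact_force: [0.1, 0.7, -6.0]
grip_width: 0.0084
gripper_force: 29.3
time: 26.65
ee_pos: [0.6754, -0.0375, 0.075]
orientation: [2.92, -0.007, 1.518]
contact_force: [-0.0, 4.5, -6.1]
grip_width: 0.0085
gripper_force: 29.2
303 78 ramp 0.071 tray 0.0715
318 78 ramp 0.072 tray 0.0725
332 79 ramp 0.0712 tray 0.0717
F [ 0.16854889  5.30722389 -6.29777062]
```

```bash
python3 nudge.py '0 0 0 .002 0 0 0;0 0 0 .0025 0 0 0;0 0 0 0 .002 0 0;0 0 0 0 0 0 0'; python3 p.py .0783 .060 .22 0; python3 nudge.py '0 0 0 0 .002 0 0;0 0 0 0 0 0 0'; python3 nudge.py '0 0 0 0 .002 0 0;0 0 0 0 0 0 0'; python3 p.py .0783 .060 .22 0; python3 heel.py
```

```text
time: 27.03
ee_pos: [0.678, -0.0361, 0.0751]
orientation: [2.92, -0.002, 1.516]
contact_force: [0.7, -0.6, -6.1]
grip_width: 0.0086
gripper_force: 29.2
rv [ 0.0018 -0.0023  0.0013] d now-axes [0.0006 0.0006 0.0038] d final-axes [0.0006 0.0006 0.0038] tcp lane x,y,h [ 0.0779 -0.0006  0.0638] j [ 0.55  1.02 -0.97  1.76  1.26  0.83 -1.06]
time: 27.2
ee_pos: [0.6791, -0.0358, 0.0753]
orientation: [2.921, -0.003, 1.515]
contact_force: [-1.2, -0.5, -6.0]
grip_width: 0.0083
gripper_force: 29.8
time: 27.37
ee_pos: [0.6798, -0.0354, 0.0754]
orientation: [2.924, -0.003, 1.516]
contact_force: [-4.9, 0.1, -4.5]
grip_width: 0.0085
gripper_force: 30.6
rv [-0.0021 -0.0034  0.0011] d now-axes [-0.0002 -0.0011  0.0036] d final-axes [-0.0002 -0.0011  0.0036] tcp lane x,y,h [0.0796 0.0002 0.0636] j [ 0.55  1.02 -0.97  1.75  1.25  0.84 -1.05]
303 75 ramp 0.0759 tray 0.0765
318 76 ramp 0.0752 tray 0.0758
332 77 ramp 0.0745 tray 0.075
F [-6.06023229 -0.06188462 -5.35847343]
```

```bash
python3 nudge.py '0 0 0 0 -.003 0 0;0 0 -.01 0 -.003 0 0;0 0 0 .0025 0 0 0;0 0 0 .001 .002 0 0;0 0 0 0 .002 0 0;0 0 0 0 0 0 0'; python3 p.py .0783 .060 .22 0; python3 nudge.py '0 0 0 0 .002 0 0;0 0 0 0 0 0 0'; python3 nudge.py '0 0 0 0 .002 0 0;0 0 0 0 0 0 0'; python3 p.py .0783 .060 .22 0; python3 heel.py
```

```text
time: 27.92
ee_pos: [0.6805, -0.0323, 0.0758]
orientation: [2.919, -0.001, 1.525]
contact_force: [0.2, -2.1, -5.9]
grip_width: 0.0082
gripper_force: 30.2
rv [ 0.0025 -0.0033  0.0108] d now-axes [-0.0033 -0.0018  0.0039] d final-axes [-0.0033 -0.0018  0.0039] tcp lane x,y,h [0.0803 0.0033 0.0638] j [ 0.54  1.02 -0.97  1.76  1.26  0.84 -1.05]
time: 28.08
ee_pos: [0.6821, -0.0323, 0.0761]
orientation: [2.92, -0.001, 1.525]
contact_force: [0.9, -1.4, -6.8]
grip_width: 0.0087
gripper_force: 30.6
time: 28.25
ee_pos: [0.6839, -0.0322, 0.0765]
orientation: [2.92, -0.001, 1.526]
contact_force: [-0.1, -2.1, -6.6]
grip_width: 0.0087
gripper_force: 30.9
rv [ 0.0018 -0.0037  0.0112] d now-axes [-0.0036 -0.0053  0.0038] d final-axes [-0.0036 -0.0052  0.0039] tcp lane x,y,h [0.0837 0.0036 0.0635] j [ 0.54  1.02 -0.97  1.75  1.25  0.84 -1.04]
303 73 ramp 0.0792 tray 0.0798
318 74 ramp 0.0785 tray 0.0791
332 74 ramp 0.0794 tray 0.0799
F [ 0.13183047 -2.35193464 -7.01827993]
```

That worked: moved left, the crate slid past the snag and the heel is now about 4 mm past the lip. Lower it and let go.

```bash
python3 nudge.py '.02 0 0 0 0 .003 0;.02 0 0 0 0 .003 0;.015 0 0 0 0 .002 0;0 0 0 0 0 0 0'; python3 p.py .0783 .060 .28 0; python3 heel.py
```

```text
time: 28.63
ee_pos: [0.6847, -0.0317, 0.0716]
orientation: [2.975, 0.0, 1.527]
contact_force: [-18.5, -4.7, 16.0]
grip_width: 0.0086
gripper_force: 79.8
rv [-0.1133 -0.0025  0.0126] d now-axes [-0.0041 -0.005  -0.0008] d final-axes [-0.0041 -0.0048 -0.0014] tcp lane x,y,h [0.0831 0.0041 0.0586] j [ 0.53  1.05 -0.98  1.69  1.19  0.91 -0.97]
303 74 ramp 0.0775 tray 0.0781
318 74 ramp 0.0785 tray 0.0791Traceback (most recent call last):
  File "heel.py", line 12, in <module>
    r=np.where(m[60:220,c])[0][0]+60;print(c,r,'ramp',round(heel(r-.5,c),4),'tray',round(heel(r-.5,c,-.008),4))
      ~~~~~~~~~~~~~~~~~~~~~~~~^^^
IndexError: index 0 is out of bounds for axis 0 with size 0
```

```bash
python3 nudge.py '-.03 0 0 0 0 0 0;-.03 0 0 0 0 0 0;0 0 0 0 0 0 0'; python3 nudge.py '-.02 0 0 0 0 0 0;0 0 0 0 0 0 0'; python3 p.py .0783 .060 .28 0
```

```text
time: 28.93
ee_pos: [0.6852, -0.0317, 0.0712]
orientation: [2.911, -0.0, 1.527]
contact_force: [-8.7, -3.6, 6.2]
grip_width: 0.0084
gripper_force: 40.7
time: 29.1
ee_pos: [0.6856, -0.0319, 0.0706]
orientation: [2.892, -0.001, 1.527]
contact_force: [-5.7, -3.2, 2.9]
grip_width: 0.0085
gripper_force: 34.0
rv [-0.0301 -0.0042  0.0121] d now-axes [-0.0039 -0.0055 -0.0024] d final-axes [-0.004  -0.0054 -0.0026] tcp lane x,y,h [0.0837 0.004  0.0574] j [ 0.54  1.02 -0.95  1.77  1.31  0.81 -1.09]
```

```bash
python3 nudge.py '-.015 0 0 0 0 .001 0;-.015 0 0 0 0 .001 0;0 0 0 0 0 0 0'; python3 p.py .0783 .060 .28 0; python3 nudge.py '0 0 0 0 0 0 .012;0 0 0 0 0 0 .02;0 0 0 0 0 0 .03;0 0 0 0 0 0 .03;0 0 0 0 0 0 .03'; python3 fit.py now
```

```text
time: 29.35
ee_pos: [0.6861, -0.032, 0.0686]
orientation: [2.862, -0.001, 1.526]
contact_force: [-4.2, -3.9, 3.5]
grip_width: 0.0088
gripper_force: 32.3
rv [-0.0006 -0.0041  0.0116] d now-axes [-0.0039 -0.0054 -0.0047] d final-axes [-0.0039 -0.0054 -0.0047] tcp lane x,y,h [0.0837 0.0039 0.0553] j [ 0.54  1.01 -0.94  1.8   1.36  0.77 -1.15]
time: 29.77
ee_pos: [0.6861, -0.0312, 0.067]
orientation: [2.864, -0.002, 1.527]
contact_force: [1.1, 0.7, -0.4]
grip_width: 0.0303
gripper_force: 0.0
[[324, 263], [323, 278], [262, 289], [251, 266], [248, 244], [301, 235]]
nbr s, bias px [0.0544 3.5519 3.4429] rms 0.6024477391167409
ours s,heel,nose height [0.0719 0.0018 0.0013] rms 0.4477293362383075
ours s,heel,nose height [0.0932 0.0032 0.0046] rms 0.2320051733836562
```

The crate now measures flat. Lift the gripper clear and check again.

```bash
python3 nudge.py '0 0 0 0 0 -.01 .03;0 0 0 0 0 -.02 .03;0 0 0 0 0 -.03 .03;0 0 0 0 0 -.03 .03;0 0 0 0 0 -.03 .03;0 0 0 0 0 -.03 .03;0 0 0 0 -.03 -.01 .03;0 0 0 0 -.03 0 .03;0 0 0 0 -.03 0 .03;0 0 0 0 0 0 .03'
python3 - <<'E'
from h import *
from heel import a,e,n,o
np.set_printoptions(precision=4,suppress=True)
from fit import corners
S=np.ascontiguousarray(bot.camera("scene")[...,::-1]);T=np.ascontiguousarray(bot.camera("top")[...,::-1]);cv2.imwrite('s10.png',S);cv2.imwrite('t10.png',T)
s=corners(S,(235,330,215,300));t=corners(T,(285,350,60,175));print(s.tolist(),t.tolist())
near=lambda A,q:A[np.argmin(np.linalg.norm(A-q,axis=1))]
for nm,tq,sq in(("rear-",(340,147),(247,243)),("rear+",(289,144),(301,235)),("nose+",(293,74),(323,263))):
    tp,sp=near(t,tq),near(s,sq);x,r=tri(ray("top",tp),ray("scene",sp));q=x[:2]-o;X=q@e
    print(nm,tp,sp,'lane x,y,h',np.array([X*np.cos(a)+x[2]*np.sin(a),q@n,-X*np.sin(a)+x[2]*np.cos(a)+.008]),r[0])
# motor: bright grey pixels inside crate
k=T[75:115,295:342].astype(int);print('motor bright px in front bay',int(((k.min(2)>140)).sum()))
E
```

```text
time: 30.65
ee_pos: [0.5484, -0.0266, 0.1946]
orientation: [2.872, 0.003, 1.53]
contact_force: [-0.4, -0.9, -0.6]
grip_width: 0.0301
gripper_force: 0.0
[[324, 262], [322, 278], [262, 289], [251, 266], [248, 245], [301, 235]] [[291, 73], [343, 75], [338, 144], [288, 142]]
rear- [338 144] [248 245] lane x,y,h [ 0.0802 -0.0426  0.0611] 6.13160379851639e-05
rear+ [288 142] [301 235] lane x,y,h [0.0808 0.0475 0.0635] 0.0007570625772581807
nose+ [291  73] [324 262] lane x,y,h [0.1985 0.0479 0.0645] 0.0011132147639338213
motor bright px in front bay 761
```

Rear and nose rims are now both about 62–64 mm above the tray, like the parked crate. The heel is about 8 mm past the lip, y is +2.5 mm, the motor is inside and the gripper is clear, so I'm handing in.

```bash
python3 -c "
from rig import bot
print(bot.finish_job())"
```

```text
the job is handed in; nothing more can be done
None
```

The crate is parked behind the lip in the free lane and I handed the job in (no verdict came back): it measures flat, about 2.5 mm off the lane's middle, with the motor in it and the gripper clear. It stuck at the lip, so I pinched its rear wall for the last few millimetres and lifted the rear edge a few millimetres by estimate, under the 22 mm limit, so that last stretch was not pure sliding.

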